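# Set up the little mirror by the door

### The arm

A 7-joint arm with a two-finger parallel gripper is mounted at the origin on the work surface. World frame = base frame: x ahead of the robot, y to its left, z up, the work surface at z = 0. Lengths are in m, angles in rad, forces in N, time in s.
With the tool pointing down it reaches from about 0.425 to 0.925 m from the base axis. Payload 6.8 kg.
Tool frame: the origin (TCP) lies midway between the tips of the shut fingers; the grasp point (between the pads) lies 19 mm behind it (r.grip_depth is the distance from the TCP to the grasp point, in m); z points along the fingers, y is the line along which they close (so a half turn about z gives the same grasp; the last joint's range is limited). The gripper opens to 85 mm and grips with 20 to 120 N. Pads are 22 mm wide; open, the fingers measure 114 mm over their backs; the gripper's body (76 mm by 85 mm) begins 54 mm behind the grasp point. The pads swing forward as they close: fully open they stand 13 mm farther back than shut.
Start: joints at [-1.21, 0.477, 0.022, 1.555, -0.011, 1.109, -0.083], TCP at [0.305, 0.602, 0.231] pointing down, gripper open.
Joint ranges: [-2.96, 2.96], [-0.34, 2.1], [-1.41, 1.46], [0.24, 2.44], [-1.37, 4.51], [0.17, 1.92], [-2.96, 2.96]. Speed limits (rad/s): [2.39, 2.39, 3.14, 3.14, 3.14, 3.14, 3.14].

### API

Orientations are given as a rotation vector (axis times angle).
In Python, from bench import telemetry, grab_frame, calibration, order, silhouettes, r gives the robot as it stands.
- The arm moves only by the tool apply_moves, never from a script. Its argument "moves" is a list of rows, each a list of 7 numbers: the turn, a rotation vector about the tool's x, y, z scaled (see below), then the shift along the tool's x, y, z scaled (see below), then the opening, from -1 (shut) to 1 (fully open). A call has exactly 8 rows; each row shifts and turns the commanded pose from where the row before left it, along the tool's axes as they then stand; what a row does not reach is not made up. The controller multiplies each number of a shift by 1000 mm and each number of a turn by 6 degrees. A row lasts 1/12 s, in which the tool goes at most 41.7 mm and 7.16 degrees, less where a joint would pass 70% of its speed; a pose out of reach is approached as far as the arm can. A call with a number of a shift or a turn outside -1 to 1 is refused whole. A call with a gripper value outside its range is refused whole. The fingers move at their own pace and stop on an object; "grip_force" is the grip in N (left out, the last holds). Time passes only in rows, so rows that do not move let the fingers close, or fill a call up. It gives the time, the measured TCP pose, the force, the opening and the grip force at its end, in the units of the state.
- telemetry.get_obs(): the state, without advancing time (a new reading comes with each control period).
- grab_frame(name): name is "side" or "top"; returns the picture (480x640x3 uint8, blue, green, red); there is no depth.
- calibration(name): a dict with "fx", "fy", "cx", "cy" (pixels), "k1" (the pictures are not rectified: a ray, as slopes to the right and down, at radius r is drawn at 1 + k1 r^2 times it, then the intrinsics apply), "world_from_camera" (4x4, takes a point from camera to world coordinates). Camera axes: x right, y down, z forward; pixel columns grow to the right and rows downward; lengths in m; the calibration is good to about 2 mm. A picture is of the moment at which its call begins. calibration takes no time and is no camera call.
- order.hand_in(): hands the job in; it is judged then, once.
Trained networks look in the newest picture that a camera, given by its name, has taken for a name from the list of things; names that differ only in an ending like _2 or _b are one class to them, and where a whole thing is asked for, a point or a joint stands for the part that bears it (a point fixed in the world has none). Each returns a list of dicts, best first, with "p" (0 to 1); they miss things now and then, are a little off and sometimes report something else, mostly with a low value. They report only what shows in the picture. A call takes as long as a camera call. They do not tell look-alikes from the thing itself.
- silhouettes(thing, camera): "mask" (480x640 bool, what is visible of it) and "extent" ([centre column, centre row, width, height] in pixels, round what is visible of it).
The state is a dict: "clock": time; "joints": joint angles; "qvel": joint speeds; "tau": joint torques, N m; "tcp_pos": TCP position; "orientation": TCP orientation; "contact_force": force on the tool from outside, world axes, zero at the start; "moment": the same for the moment, N m; "grip_width": finger opening in m; "gripper_force": force on a finger pad.
Only numpy, scipy, OpenCV 4.12 (cv2) and the standard library are available. Lean on these libraries where they do the work, as an engineer would, in place of code of your own. Each camera call takes 0.05 s, during which the arm holds its last target. There are 200 camera calls.

### The job

Move the tea canister off the slanted wooden stand and set it upright on the tray, flat on the tray floor and clear of the car key. Then draw the tall mirror panel up out of its slot in the wooden rack and prop it on the stand: bottom edge down in the groove, in the middle, leaning on the backrest with its mirror face outward. Leave the two tiles in their slots and do not disturb the bottle, bell, comb, tray and key.

Things in the scene. Friction and masses are not known exactly. Their poses are not given: they have to be found in the camera images.
- rack: Brown wooden rack, fixed, 170 (x) x 124 (y) x 80 mm. Origin: centre of underside. Three slots along y, 106 mm long, 11 mm wide, 60 mm deep along the slot, floor at z = 16 mm, lower rear edges at x = -30, 14, 58 mm, 27 mm of wood between. All lean 30 degrees: going up they run along [-0.5, 0, 0.866] of the rack frame. One panel in each, in any order.
- mirror: Mirror panel, the tallest of three in the rack: 100 mm wide (own y), 150 high (z), 7 thick (x), about 0.2 kg; dark wood back, polished face on +x. Origin: centre of its bottom edge face; z points up the panel. Starts in a slot, face toward the rack's +x and up, resting on the slot's lower wall, the top 90 mm out of the slot.
- tile_low: White ceramic wall tile, 100 mm wide (own y), 100 mm high (own z), 7 mm thick (own x), in another slot of the rack. Origin: centre of its bottom edge face.
- tile_mid: White ceramic wall tile, 100 mm wide (own y), 115 mm high (own z), 7 mm thick (own x), in another slot of the rack. Origin: centre of its bottom edge face.
- stand: Pale wooden stand, fixed, 160 (x) x 150 (y) mm. Origin: centre of underside. Groove along y at x = -20 to -4 mm, floor z = 6 mm; in front of it (x = -4 to 80 mm) a flat block, top z = 18 mm; behind it a backrest 90 mm wide, 12 thick, rising 90 mm along its slope from the groove's rear edge, leaning 25 degrees: going up it runs along [-0.423, 0, 0.906] of the stand frame.
- stand_groove (a point): Where the mirror's origin lies when the mirror is propped ideally (bottom edge on the groove floor, back flat on the backrest, centred). Axes as the stand's. It lies at x = -16.8, y = 0, z = 7.5 mm in the stand frame.
- canister: Stainless round tea canister, upright, 62 mm in diameter, 95 mm high including the lid, about 0.22 kg. Origin: centre of its underside. A wire clip stands 7 mm out of its side toward its own +x, 58 to 88 mm above its bottom, 24 mm wide. It starts standing on the stand's flat block, over the groove.
- tray: Round tan rattan-look plastic tray, loose, 220 mm across the rim, 200 mm at the foot, 20 mm high; flat floor 6 mm thick, radius about 95 mm inside. Origin: centre of its underside.
- key: Silver car key with fob lying flat in the tray, 75 mm long (own x), 30 mm wide, 10 mm thick. Origin: underside, near the middle of its length.
- bell: White plastic bicycle bell with a thumb lever, 56 mm in diameter, 38 mm high, standing beyond the rack. Origin: centre of its underside. Bystander.
- comb: Wooden comb lying flat, 130 mm long (own x), 34 mm wide, 9 mm thick, on the robot's side of the stand. Origin: underside, middle. Bystander.
- bottle: Grey plastic bottle with a white cap, 52 mm in diameter, 155 mm high, standing beyond the tray. Origin: centre of its underside. Bystander.
There are look-alikes about, which are no part of the job. Leave any blue or yellow look-alike of the mirror alone.

How it is judged:
On the way, in this order (a step that is already met when the one before it is completed fails the run):
1. the canister stands upright on the tray floor, let go (horizontal distance between canister and tray below 0.07 m and angle between canister's own z axis and vertical below 0.08 rad and z of canister in the frame of tray between 0.002 and 0.011 m and contact force between the fingers and canister below 0.1 N), for 0.3 s.
2. the mirror, held by the fingers, is drawn clear of its slot (z of mirror in the frame of rack above 0.085 m and contact force between the fingers and mirror above 1 N), for 0.1 s.
At the end, for the whole second after the job is handed in: Mirror in the groove (-6 to 13 mm along stand x, 20 mm sideways, -6 to 7 mm in height of the ideal point), leaning back 12 to 37 degrees, face outward, within 0.12 rad of the groove. Canister upright (0.08 rad), flat on the tray floor, within 70 mm of its centre. Both at rest (x of mirror in the frame of stand_groove between -0.006 and 0.013 m and y of mirror in the frame of stand_groove between -0.02 and 0.02 m and z of mirror in the frame of stand_groove between -0.006 and 0.007 m and angle between mirror's own x axis and vertical between 0.92 and 1.36 rad and angle between the y axis of mirror and the y axis of stand, either way round below 0.12 rad and horizontal distance between canister and tray below 0.07 m and angle between canister's own z axis and vertical below 0.08 rad and z of canister in the frame of tray between 0.002 and 0.011 m and linear speed of each of mirror, canister below 0.01 m/s); the robot touches nothing.
It fails at once if a tile is pulled or pushed out of place by more than 20 mm (distance of any of tile_low, tile_mid from where it was at the start of the episode above 0.02 m).
It fails at once if the bell, comb or bottle is shifted by more than 25 mm (distance of any of bell, comb, bottle from where it was at the start of the episode above 0.025 m).
It fails at once if the bottle is knocked over (angle between bottle's own z axis and vertical above 0.5 rad).
It fails at once if the tray or the key is shifted by more than 30 mm (distance of any of tray, key from where it was at the start of the episode above 0.03 m).
It fails at once if the canister is tipped over (angle between canister's own z axis and vertical above 0.6 rad).
It also fails if it takes over 64 s, if anything falls off the work surface, if the arm or the gripper's body presses on something with over 40 N, if the wrist force passes 120 N, or if a joint passes its speed limit or range.

## Working session

There is one attempt and no reset: what is moved stays moved. The work goes in short steps, Python scripts to look and compute and a tool call to move; the robot and the scene stay as the last step left them, time stands still between calls to the robot, and variables do not carry over. Pictures are saved under pics/ and viewed, at most 10 in all, crops included, and the job is handed in when it is done.

Besides the shell and the picture viewer there is one more tool, called after ">>>" in YAML: its name, and indented under it one key for each argument. apply_moves: Moves the arm, as the interface text tells. Its arguments: {"type":"object","properties":{"moves":{"type":"array"},"grip_force":{"type":"number"}},"required":["moves"]}

```bash
ls; mkdir -p pics
python3 - <<'E'
from bench import telemetry, grab_frame, calibration, r
import cv2, numpy as np
for n in ("side","top"):
    cv2.imwrite(f"pics/{n}0.png",grab_frame(n)); c=calibration(n); print(n,c["fx"],c["fy"],c["cx"],c["cy"],c["k1"]);print(np.round(c["world_from_camera"],3))
print(telemetry.get_obs()); print([a for a in dir(r) if a[0]!='_'])
E
```

```text
pics
side 524.9312673259303 524.9312673259303 334.36280949303523 241.64062856527534 -0.04806410961902716
[[ 0.929 -0.293  0.225  0.214]
 [-0.37  -0.732  0.572 -0.694]
 [-0.003 -0.615 -0.788  1.168]
 [ 0.     0.     0.     1.   ]]
top 466.3419632729405 466.3419632729405 323.0275887641976 244.16098648631515 -0.050405040043230966
[[-0.022 -0.995  0.093  0.458]
 [-0.999  0.024  0.022  0.102]
 [-0.024 -0.093 -0.995  1.05 ]
 [ 0.     0.     0.     1.   ]]
{'clock': 0.1, 'joints': array([-1.21009008,  0.4777572 ,  0.02231235,  1.556323  , -0.01149652,
        1.10929928, -0.08311102]), 'qvel': array([-0.00095694, -0.00085042,  0.00037339, -0.00268535,  0.00012041,
        0.00089223, -0.00049228]), 'tau': array([ 3.93728682e-03, -5.97760427e+01,  1.61345132e+00, -2.81954849e+01,
        1.27504629e-02,  5.01527640e-03,  1.08142615e-05]), 'tcp_pos': array([0.30473659, 0.60171081, 0.23040818]), 'orientation': array([-7.29551852e-01, -3.05542363e+00,  2.56943631e-03]), 'contact_force': array([ 0.68265098, -0.33237788, -0.06344023]), 'moment': array([-0.02975332,  0.01819871, -0.01154069]), 'gripper_force': 0.0, 'grip_width': 0.08545472147401807}
['Unreachable', 'grip_depth']
```

View pics/side0.png

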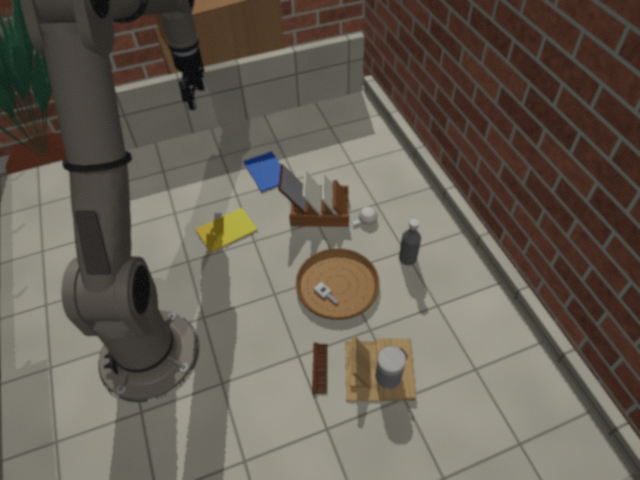

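View pics/top0.png

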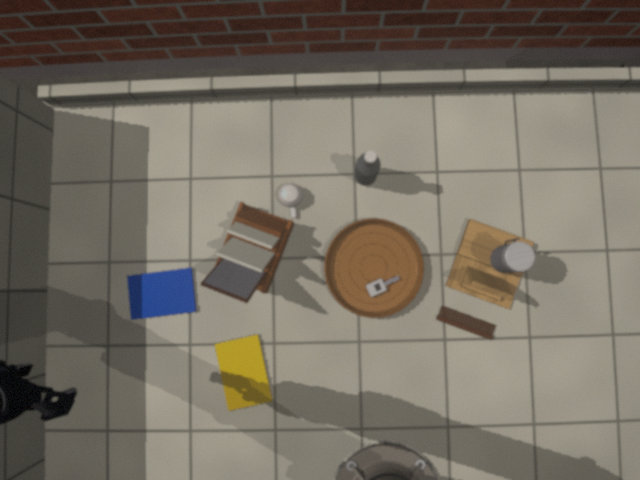

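The side view shows the mirror (dark, ~(292,187)) in the slot nearest the robot, with the tiles beyond it. The key lies in the tray at (325,291) and the canister is on the stand at (391,368). The top view agrees: mirror (233,280), tray (375,267), stand (492,263), canister (518,256). The blue and yellow panels are decoys. Next I fit poses to the masks from both views.

```bash
cat > h.py <<'E'
import numpy as np, cv2
from scipy.optimize import minimize
from bench import telemetry, grab_frame, calibration, silhouettes
C={n:calibration(n) for n in ("side","top")}
def proj(P,n):
    c=C[n]; T=np.linalg.inv(c["world_from_camera"]); q=np.c_[P,np.ones(len(P))]@T.T
    a=q[:,:2]/q[:,2:3]; a=a*(1+c["k1"]*(a**2).sum(1,keepdims=True))
    return a*[c["fx"],c["fy"]]+[c["cx"],c["cy"]]
def box(x0,x1,y0,y1,z0,z1): return np.array([[x,y,z] for x in(x0,x1) for y in(y0,y1) for z in(z0,z1)],float)/1000
def cyl(rb,rt,z0,z1):
    t=np.linspace(0,2*np.pi,40)
    return np.vstack([np.c_[rr*np.cos(t),rr*np.sin(t),0*t+z] for rr,z in((rb,z0),(rt,z1))])/1000
def slab(x,z,ang,t,h,w,thick_back=False):  # panel: back lower edge at x,z, leaning back ang
    u=np.array([-np.sin(ang),0,np.cos(ang)]);n=np.array([np.cos(ang),0,np.sin(ang)])
    o=np.array([x,0,z]); s=-1 if thick_back else 1
    return np.array([o+u*a+n*s*b+np.array([0,y,0]) for a in(0,h) for b in(0,t) for y in(-w/2,w/2)])/1000
def place(P,x,y,yaw,z=0):
    c,s=np.cos(yaw),np.sin(yaw); return P@np.array([[c,-s,0],[s,c,0],[0,0,1]]).T+[x,y,z]
S=4
def render(parts,n,pose):
    m=np.zeros((480*S,640*S),np.uint8)
    for P in parts:
        h=cv2.convexHull(((proj(place(P,*pose),n)+.5)*S).astype(np.float32)).astype(np.int32); cv2.fillConvexPoly(m,h,1)
    return cv2.resize(m.astype(np.float32),(640,480),interpolation=cv2.INTER_AREA)
def fit(parts,masks,x0,ignore={},free=3):
    def cost(p):
        q=np.array(p)*.01+0; q[2]=p[2]*.1; e=0
        for n,m in masks.items():
            d=np.abs(render(parts,n,q)-m)
            if n in ignore: d=d[~ignore[n]]
            e+=d.sum()/m.sum()
        return e
    best=None
    x=np.array(x0,float)*100; x[2]=x0[2]*10
    for k in range(2):
        s=minimize(cost,x,method="Nelder-Mead",options=dict(initial_simplex=np.vstack([x]+[x+np.eye(len(x))[i]*1.5/(k+1) for i in range(len(x))]),xatol=.005,fatol=1e-4)); x=s.x
    q=x*.01; q[2]=x[2]*.1; return q,s.fun
def ground(px,n,z):
    c=C[n]; a=(np.array(px,float)-[c["cx"],c["cy"]])/[c["fx"],c["fy"]]; b=a.copy()
    for _ in range(5): b=a/(1+c["k1"]*(b@b))
    W=c["world_from_camera"]; d=W[:3,:3]@np.r_[b,1]; o=W[:3,3]; return o+d*(z-o[2])/d[2]
E
cat > meas.py <<'E'
from h import *
import pickle
M={}
for n in ("side","top"):
    grab_frame(n)
    for t in ("rack","mirror","tile_low","tile_mid","stand","canister","tray","key","bell","comb","bottle"):
        M[t,n]=[(d["p"],d["mask"],d["extent"]) for d in silhouettes(t,n)]
        print(n,t,[(round(p,2),np.round(e).tolist()) for p,_,e in M[t,n]])
pickle.dump(M,open("M.pkl","wb"))
E
python3 meas.py
```

```text
side rack [(0.78, [320.0, 203.0, 62.0, 47.0])]
side mirror [(0.89, [226.0, 230.0, 59.0, 42.0]), (0.75, [291.0, 188.0, 27.0, 47.0]), (0.63, [263.0, 171.0, 37.0, 43.0]), (0.46, [413.0, 242.0, 27.0, 47.0])]
side tile_low [(0.65, [330.0, 196.0, 15.0, 36.0])]
side tile_mid [(0.7, [312.0, 192.0, 12.0, 45.0])]
side stand [(0.97, [381.0, 368.0, 70.0, 62.0]), (0.24, [329.0, 195.0, 14.0, 40.0])]
side canister [(0.86, [392.0, 367.0, 30.0, 41.0])]
side tray [(0.87, [338.0, 284.0, 87.0, 74.0])]
side key [(0.43, [392.0, 369.0, 31.0, 45.0])]
side bell [(0.55, [365.0, 217.0, 26.0, 13.0])]
side comb [(0.56, [319.0, 369.0, 20.0, 54.0])]
side bottle [(0.72, [409.0, 244.0, 27.0, 48.0])]
top rack [(0.9, [256.0, 248.0, 75.0, 87.0])]
top mirror [(0.83, [234.0, 282.0, 63.0, 45.0]), (0.67, [242.0, 372.0, 60.0, 78.0]), (0.64, [160.0, 293.0, 74.0, 54.0])]
top tile_low [(0.71, [252.0, 236.0, 51.0, 24.0])]
top tile_mid [(0.69, [246.0, 253.0, 56.0, 32.0])]
top stand [(0.57, [492.0, 266.0, 88.0, 92.0])]
top canister [(0.92, [513.0, 256.0, 47.0, 39.0])]
top tray [(0.81, [375.0, 269.0, 100.0, 97.0]), (0.33, [489.0, 263.0, 85.0, 89.0])]
top key [(0.6, [383.0, 286.0, 34.0, 24.0])]
top bell [(0.76, [290.0, 201.0, 27.0, 32.0])]
top comb [(0.84, [465.0, 323.0, 55.0, 30.0])]
top bottle [(0.66, [368.0, 169.0, 27.0, 34.0])]
```

```bash
cat > fits.py <<'E'
from h import *
import pickle
M=pickle.load(open("M.pkl","rb"))
def get(t,n,near=None):
    L=M[t,n]
    if near: L=sorted(L,key=lambda d:np.hypot(d[2][0]-near[0],d[2][1]-near[1]))
    return L[0][1]
V=("side","top")
mm={"side":get("mirror","side",(291,188)),"top":get("mirror","top",(234,282))}
a=np.pi/6
for H in (68,80):
  rk=[box(-85,85,-62,62,0,H),slab(-30,16,a,7,150,100),slab(14,16,a,7,115,100),slab(58,16,a,7,100,100)]
  u={n:(get("rack",n)|mm[n]|get("tile_low",n)|get("tile_mid",n)).astype(float) for n in V}
  for n in V: print("rack",H,n,fit(rk,{n:u[n]},[.5,.28,-.4]))
  print("rack both",H,fit(rk,u,[.5,.28,-.4]))
print("mirror rackframe",fit([slab(-30,16,a,7,150,100)],{"top":mm["top"].astype(float)},[.5,.28,-.4]))
cn=[cyl(31,31,0,95)]
cm={n:get("canister",n).astype(float) for n in V}
print("can",fit(cn+[box(30,38,-12,12,58,88)],cm,[.52,-.2,0.,.018]), fit(cn,cm,[.52,-.2,0.,.018]))
st=[box(-80,80,-75,75,0,6),box(-4,80,-75,75,0,18),slab(-20,6,np.radians(25),12,90,90,True)]
sm={n:get("stand",n).astype(float) for n in V}
ig={n:cv2.dilate(cm[n],np.ones((5,5)))>0 for n in V}
for n in V: print("stand",n,fit(st,{n:sm[n]},[.52,-.15,-.3],ig))
print("stand both",fit(st,sm,[.52,-.15,-.3],ig))
tr={n:get("tray",n)|get("key",n,(383,286) if n=="top" else (325,290)) for n in V}
tr["side"]=get("tray","side")
tr={n:cv2.morphologyEx(m.astype(np.uint8),cv2.MORPH_CLOSE,np.ones((25,25))).astype(float) for n,m in tr.items()}
print("tray",fit([cyl(100,110,0,20)],tr,[.5,.02,0]))
m=get("key","top"); ys,xs=np.nonzero(m); print("key",ground((xs.mean(),ys.mean()),"top",.011)); 
for px in ((377,289),(399,277)): print(ground(px,"top",.011))
for t in ("bell","bottle","comb"):
  e=M[t,"top"][0][2]; print(t,ground(e[:2],"top",.02))
E
python3 fits.py
```

```text
rack 68 side (array([ 0.54769558,  0.28188346, -0.36272474]), np.float64(0.11011610671936758))
rack 68 top (array([ 0.54639197,  0.27731588, -0.38238432]), np.float64(0.11005408062930187))
rack both 68 (array([ 0.5468918 ,  0.27856352, -0.38218529]), np.float64(0.22438339483717512))
rack 80 side (array([ 0.54685192,  0.2808452 , -0.36693143]), np.float64(0.14013092885375494))
rack 80 top (array([ 0.54585986,  0.27713071, -0.38428488]), np.float64(0.1380653883972468))
rack both 80 (array([ 0.54727595,  0.27817114, -0.37766526]), np.float64(0.2841360896382058))
mirror rackframe (array([ 0.54763302,  0.28378916, -0.33238952]), np.float64(0.2513939119951778))
can (array([ 0.5117865 , -0.27289052,  0.2305972 ,  0.0156517 ]), np.float64(0.10076945310241929)) (array([ 0.51248531, -0.27264948,  0.24007321,  0.01509099]), np.float64(0.1320811655847453))
stand side (array([ 0.50366273, -0.24248875,  1.17010693]), np.float64(0.17644585068888177))
stand top (array([ 0.50324017, -0.24477194,  1.10974093]), np.float64(0.15515447667087012))
stand both (array([ 0.50274291, -0.24369991,  1.12101942]), np.float64(0.33394989217977067))
tray (array([0.49950274, 0.01369311, 0.14033668]), np.float64(0.061917434039065355))
key [0.45957809 0.00392359 0.011     ]
[0.45321665 0.0076859  0.011     ]
[ 0.47857485 -0.04190808  0.011     ]
bell [0.65423155 0.19558867 0.02      ]
bottle [0.72192614 0.0186579  0.02      ]
comb [ 0.37558652 -0.18070213  0.02      ]
```

Run:
```python
import cv2,numpy as np
s=cv2.imread("pics/side0.png");t=cv2.imread("pics/top0.png")
f=lambda i,x,y,w,h:cv2.resize(i[y:y+h,x:x+w],(400,300),interpolation=cv2.INTER_CUBIC)
cv2.imwrite("pics/crop.png",np.vstack([np.hstack([f(s,260,150,120,90),f(t,190,190,120,90)]),np.hstack([f(s,320,325,120,90),f(t,430,210,120,90)])]))
```

```text
(no output)
```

View pics/crop.png

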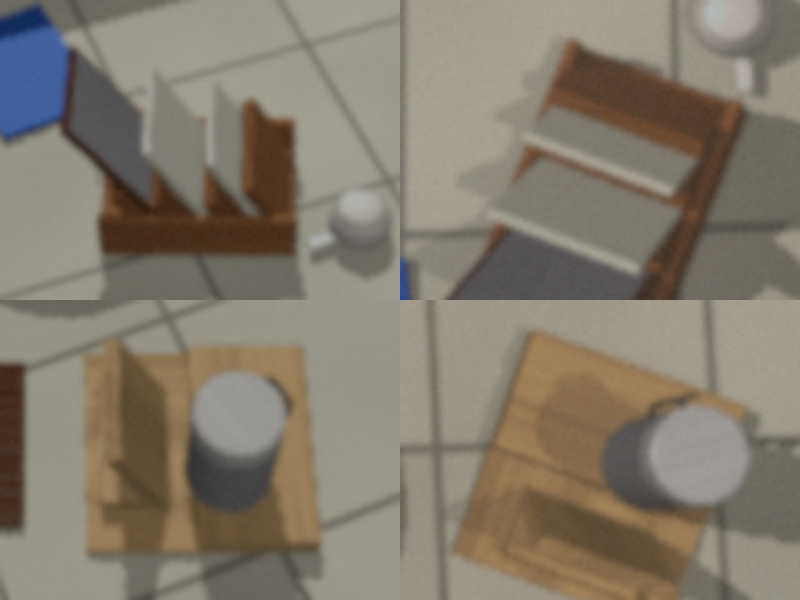

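The crops show tile_mid in the middle slot, tile_low in the far slot and the mirror nearest the robot. The canister sits at the -y end of the stand and its clip points to world +x. The stand's backrest is on the robot side.

```bash
cat > fits2.py <<'E'
exec(open("fits.py").read().split("for H in")[0])
R={n:get("rack",n)|get("tile_low",n)|get("tile_mid",n) for n in V}
ig={n:(cv2.dilate(R[n].astype(np.uint8),np.ones((3,3)))>0)&~mm[n] for n in V}
mf={n:mm[n].astype(float) for n in V}
for z in (0,.004):
  up=[slab(-30-45*0.5*1,16+z*1000,a,7,150,100)]
full=[slab(-30,16,a,7,150,100)]
for n in V: print("mirror",n,fit(full,{n:mf[n]},[.547,.278,-.38],ig))
print("mirror both",fit(full,mf,[.547,.278,-.38],ig))
print("mirror both zfree",fit(full,mf,[.547,.278,-.38,0.],ig))
t2=slab(14,16,a,7,115,100);t3=slab(58,16,a,7,100,100)
for hs in (25,35,45):
  rk=[box(-85,85,-62,62,0,hs),full[0],t2,t3]+[slab(x,16,a,10,60,124,True) for x in (-30,14,58)]+[slab(69,16,a,10,60,124)]
  u={n:(R[n]|mm[n]).astype(float) for n in V}
  print("rack",hs,fit(rk,u,[.547,.278,-.38]))
tf={n:get("tile_mid",n).astype(float) for n in V}
O={n:get("rack",n)|get("tile_low",n)|mm[n] for n in V}
print("tile_mid",fit([t2],tf,[.547,.278,-.38],{n:(cv2.dilate(O[n].astype(np.uint8),np.ones((3,3)))>0)&~get("tile_mid",n) for n in V}))
cm={n:get("canister",n).astype(float) for n in V}
st=[box(-80,80,-75,75,0,6),box(-4,80,-75,75,0,18),slab(-20,6,np.radians(25),12,90,90,True)]
sm={n:get("stand",n).astype(float) for n in V}
ig={n:cv2.dilate(cm[n],np.ones((5,5)))>0 for n in V}
for n in V: print("stand",n,fit(st,{n:sm[n]},[.503,-.244,-.4],ig))
print("stand both",fit(st,sm,[.503,-.244,-.4],ig))
print("stand both",fit(st,sm,[.503,-.244,-.3,0],ig))
# stand corners from the top picture, block outline edges
for n in V:
  c=cv2.findContours((sm[n]>0).astype(np.uint8),0,2)[0]; c=max(c,key=cv2.contourArea); print(n,cv2.minAreaRect(c))
E
python3 fits2.py
```

```text
mirror side (array([ 0.54548219,  0.27623857, -0.40058696]), np.float64(0.04847908745247148))
mirror top (array([ 0.54824635,  0.27916196, -0.37761272]), np.float64(0.033717600964436406))
mirror both (array([ 0.54668005,  0.27656651, -0.39530685]), np.float64(0.09834449494289701))
mirror both zfree (array([ 0.54748319,  0.27953891, -0.38172274, -0.00425442]), np.float64(0.09044556480723877))
rack 25 (array([ 0.54877577,  0.27878177, -0.38113318]), np.float64(0.17104406657960908))
rack 35 (array([ 0.54844877,  0.27966068, -0.37731843]), np.float64(0.16806157962852847))
rack 45 (array([ 0.54825761,  0.27955052, -0.37484588]), np.float64(0.17199163139669105))
tile_mid (array([ 0.54834004,  0.27736587, -0.42190034]), np.float64(0.03659199711450181))
stand side (array([ 0.50169458, -0.2445805 , -0.38670027]), np.float64(0.035365267542454344))
stand top (array([ 0.50351869, -0.2446624 , -0.37791241]), np.float64(0.018868221941992433))
stand both (array([ 0.50285474, -0.24473698, -0.38243119]), np.float64(0.05555770149978606))
stand both (array([ 0.50300833, -0.24480923, -0.3825968 , -0.00140038]), np.float64(0.05638807585436976))
side ((379.5, 368.5), (63.0, 69.0), 90.0)
top ((489.17681884765625, 263.3814697265625), (70.82257080078125, 72.57513427734375), 20.136302947998047)
```

```bash
cat > plan.py <<'E'
import numpy as np
from scipy.spatial.transform import Rotation as Ro
from bench import telemetry
def Rt(yang,lean=0,leandir=0):
    """tool R: y at world angle yang, z down, then the tool's z tipped by lean toward direction leandir"""
    y=np.array([np.cos(yang),np.sin(yang),0]); z=np.array([0,0,-1.]); x=np.cross(y,z)
    ax=np.array([np.sin(leandir),-np.cos(leandir),0])
    return Ro.from_rotvec(ax*lean)*Ro.from_matrix(np.c_[x,y,z])
def rows(targets,grip,start=None):
    """targets: (pos,Rot,nrows)"""
    if start is None:
        o=telemetry.get_obs(); p=o["tcp_pos"]; R=Ro.from_rotvec(o["orientation"])
    else: p,R=start
    out=[]
    for P,Q,n in targets:
        for k in range(n):
            f=1/(n-k); w=np.round(np.degrees((R.inv()*Q).as_rotvec())*f/6,2)
            if np.abs(w).max()<.04: w=w*0
            d=R.inv().apply(np.array(P)-p)*f; d=np.round(d,3)
            out.append(list(w+0.)+list(d+0.)+[grip]); p=p+R.apply(d); R=R*Ro.from_rotvec(np.radians(w*6))
    for i in range(0,len(out),8):
        b=out[i:i+8]; b+=[[0]*6+[grip]]*(8-len(b))
        print("["+",".join("["+",".join(f"{v:g}" for v in q)+"]" for q in b)+"]")
    print("max",np.abs([q[:3] for q in out]).max()*6,np.max([np.linalg.norm(q[3:6]) for q in out]),"end",p)
def now():
    o=telemetry.get_obs(); R=Ro.from_rotvec(o["orientation"]); print(o["clock"],o["tcp_pos"].round(4),"z",R.as_matrix()[:,2].round(3),"y",R.as_matrix()[:,1].round(3),o["contact_force"].round(1),o["grip_width"].round(4),o["gripper_force"].round(1),o["joints"].round(2))
E
python3 - <<'E'
from plan import *
D=Rt(np.pi/2)
rows([([.53,.25,.23],D,12),([.512,-.273,.16],D,20)],1)
E
```

```text
[[0,0,-0.37,-0.03,-0.018,0,1],[0,0,-0.37,-0.029,-0.019,0,1],[0,0,-0.37,-0.029,-0.02,0,1],[0,0,-0.37,-0.028,-0.021,0,1],[0,0,-0.37,-0.027,-0.022,0,1],[0,0,-0.38,-0.026,-0.023,0,1],[0,0,-0.37,-0.025,-0.024,0,1],[0,0,-0.38,-0.024,-0.025,0,1]]
[[0,0,-0.37,-0.023,-0.026,0,1],[0,0,-0.38,-0.022,-0.027,0,1],[0,0,-0.37,-0.021,-0.028,0.001,1],[0,0,-0.38,-0.02,-0.028,0,1],[0,0,0,0.001,-0.026,0.004,1],[0,0,0,0.001,-0.026,0.003,1],[0,0,0,0.001,-0.026,0.004,1],[0,0,0,0.001,-0.026,0.003,1]]
[[0,0,0,0.001,-0.026,0.004,1],[0,0,0,0.001,-0.026,0.003,1],[0,0,0,0.001,-0.026,0.004,1],[0,0,0,0.001,-0.026,0.003,1],[0,0,0,0.001,-0.026,0.004,1],[0,0,0,0.001,-0.026,0.003,1],[0,0,0,0.001,-0.026,0.004,1],[0,0,0,0.001,-0.026,0.003,1]]
[[0,0,0,0.001,-0.026,0.004,1],[0,0,0,0.001,-0.026,0.003,1],[0,0,0,0.001,-0.027,0.004,1],[0,0,0,0.001,-0.026,0.003,1],[0,0,0,0.001,-0.027,0.004,1],[0,0,0,0,-0.026,0.003,1],[0,0,0,0.001,-0.027,0.004,1],[0,0,0,0,-0.026,0.003,1]]
max 2.2800000000000002 0.035227829907617074 end [ 0.51241805 -0.27253512  0.16027193]
```

>>> apply_moves:
  moves:
    - [0,0,-0.37,-0.03,-0.018,0,1]
    - [0,0,-0.37,-0.029,-0.019,0,1]
    - [0,0,-0.37,-0.029,-0.02,0,1]
    - [0,0,-0.37,-0.028,-0.021,0,1]
    - [0,0,-0.37,-0.027,-0.022,0,1]
    - [0,0,-0.38,-0.026,-0.023,0,1]
    - [0,0,-0.37,-0.025,-0.024,0,1]
    - [0,0,-0.38,-0.024,-0.025,0,1]

```text
clock: 1.97
tcp_pos: [0.456, 0.366, 0.2315]
orientation: [0.243, 3.132, 0.001]
contact_force: [0.6, 0.8, -0.9]
grip_width: 0.0855
gripper_force: 0.0
```

>>> apply_moves:
  moves:
    - [0,0,-0.37,-0.023,-0.026,0,1]
    - [0,0,-0.38,-0.022,-0.027,0,1]
    - [0,0,-0.37,-0.021,-0.028,0.001,1]
    - [0,0,-0.38,-0.02,-0.028,0,1]
    - [0,0,0,0,-0.026,0.004,1]
    - [0,0,0,0,-0.026,0.003,1]
    - [0,0,0,0,-0.026,0.004,1]
    - [0,0,0,0,-0.026,0.003,1]

```text
clock: 2.63
tcp_pos: [0.5302, 0.1451, 0.2161]
orientation: [-0.0, 3.142, 0.0]
contact_force: [0.4, -0.3, -0.3]
grip_width: 0.0853
gripper_force: 0.0
```

>>> apply_moves:
  moves:
    - [0,0,0,0.001,-0.026,0.003,1]
    - [0,0,0,0.001,-0.026,0.003,1]
    - [0,0,0,0.001,-0.026,0.003,1]
    - [0,0,0,0.001,-0.026,0.003,1]
    - [0,0,0,0.001,-0.026,0.003,1]
    - [0,0,0,0.001,-0.026,0.003,1]
    - [0,0,0,0.001,-0.026,0.003,1]
    - [0,0,0,0.001,-0.026,0.003,1]

```text
clock: 3.3
tcp_pos: [0.5223, -0.0628, 0.1924]
orientation: [-0.001, 3.141, 0.0]
contact_force: [-0.4, -0.1, -0.2]
grip_width: 0.0857
gripper_force: 0.0
```

>>> apply_moves:
  moves:
    - [0,0,0,0.001,-0.026,0.003,1]
    - [0,0,0,0.001,-0.026,0.003,1]
    - [0,0,0,0.001,-0.026,0.003,1]
    - [0,0,0,0.001,-0.026,0.003,1]
    - [0,0,0,0.001,-0.026,0.003,1]
    - [0,0,0,0.001,-0.026,0.003,1]
    - [0,0,0,0.001,-0.026,0.003,1]
    - [0,0,0,0.001,-0.026,0.003,1]

```text
clock: 3.97
tcp_pos: [0.5143, -0.2708, 0.1683]
orientation: [-0.001, 3.141, -0.0]
contact_force: [0.1, -0.2, 0.0]
grip_width: 0.0855
gripper_force: 0.0
```

```bash
python3 -c "
from plan import *
now()
D=Rt(np.pi/2)
rows([([.512,-.273,.058],D,8)],1)"
```

```text
Traceback (most recent call last):
  File "plan.py", line 26, in now
    o=telemetry.get_obs(); R=Ro.from_rotvec(o["orientation"]); print(o["clock"],o["tcp_pos"].round(4),"z",R.as_matrix()[:,2].round(3),"y",R.as_matrix()[:,1].round(3),o["contact_force"].round(1),o["grip_width"].round(4),o["gripper_force"].round(1),o["joints"].round(2))
                                                                                                                                                                                                  ^^^^^^^^^^^^^^^^^^^^^
AttributeError: 'float' object has no attribute 'round'
```

>>> apply_moves:
  moves:
    - [0,0,0,0.002,-0.002,0.014,1]
    - [0,0,0,0,0,0.014,1]
    - [0,0,0,0,0,0.014,1]
    - [0,0,0,0,0,0.014,1]
    - [0,0,0,0,0,0.014,1]
    - [0,0,0,0,0,0.014,1]
    - [0,0,0,0,0,0.014,1]
    - [0,0,0,0,0,0.012,1]

```text
clock: 4.63
tcp_pos: [0.5124, -0.2714, 0.0574]
orientation: [0.001, -3.141, -0.0]
contact_force: [-0.3, -0.6, -0.8]
grip_width: 0.0855
gripper_force: 0.0
```

>>> apply_moves:
  moves:
    - [0,0,0,0,0,0,0]
    - [0,0,0,0,0,0,0]
    - [0,0,0,0,0,0,0]
    - [0,0,0,0,0,0,0]
    - [0,0,0,0,0,0,0]
    - [0,0,0,0,0,0,0]
    - [0,0,0,0,0,0,0]
    - [0,0,0,0,0,0,0]
  grip_force: 40

```text
clock: 5.3
tcp_pos: [0.5125, -0.2714, 0.0585]
orientation: [-0.001, 3.141, 0.0]
contact_force: [-0.0, 0.1, -1.4]
grip_width: 0.0626
gripper_force: 44.3
```

>>> apply_moves:
  moves:
    - [0,0,0,0,0,-0.01,0]
    - [0,0,0,0,0,-0.02,0]
    - [0,0,0,0,0,-0.02,0]
    - [0,0,0,0,0,-0.02,0]
    - [0,0,0,0,0.005,-0.01,0]
    - [0,0,0,-0.001,0.015,0,0]
    - [0,0,0,-0.002,0.025,0,0]
    - [0,0,0,-0.002,0.025,0,0]

```text
clock: 5.97
tcp_pos: [0.5171, -0.2011, 0.1388]
orientation: [0.003, 3.141, -0.0]
contact_force: [-0.2, 1.0, -2.4]
grip_width: 0.063
gripper_force: 44.8
```

>>> apply_moves:
  moves:
    - [0,0,0,-0.003,0.03,0,0]
    - [0,0,0,-0.003,0.03,0,0]
    - [0,0,0,-0.003,0.03,0,0]
    - [0,0,0,-0.003,0.03,0,0]
    - [0,0,0,-0.003,0.03,0,0]
    - [0,0,0,-0.003,0.03,0,0]
    - [0,0,0,-0.003,0.03,0,0]
    - [0,0,0,-0.002,0.015,0,0]

```text
clock: 6.63
tcp_pos: [0.5401, 0.0286, 0.1384]
orientation: [-0.008, 3.142, 0.003]
contact_force: [1.4, 0.9, -2.9]
grip_width: 0.0628
gripper_force: 44.8
```

```bash
sed -i 's/o\["grip_width"\].round(4),o\["gripper_force"\].round(1)/round(o["grip_width"],4),round(o["gripper_force"],1)/' plan.py; python3 -c "
from plan import *
now()
D=Rt(np.pi/2)
rows([([.54,.03,.12],D,2),([.54,.03,.052],D,6)],0)"
```

```text
6.6333 [0.5401 0.0286 0.1384] z [ 0.     0.002 -1.   ] y [-0.005  1.     0.002] [ 1.4  0.9 -2.9] 0.0628 44.8 [-0.32  0.37  0.18  1.97 -0.1   0.8   1.5 ]
[[0,0,0,0,0.001,0.009,0],[0.02,0,0.05,0,0,0.009,0],[0,0,0,0,0,0.011,0],[0,0,0,0,0,0.011,0],[0,0,0,0,0,0.012,0],[0,0,0,0,0,0.011,0],[0,0,0,0,0,0.012,0],[0,0,0,0,0,0.011,0]]
max 0.30000000000000004 0.012 end [0.54008395 0.02962597 0.05244333]
```

>>> apply_moves:
  moves:
    - [0,0,0,0,0.001,0.01,0]
    - [0,0,0,0,0,0.014,0]
    - [0,0,0,0,0,0.014,0]
    - [0,0,0,0,0,0.014,0]
    - [0,0,0,0,0,0.014,0]
    - [0,0,0,0,0,0.012,0]
    - [0,0,0,0,0,0.006,0]
    - [0,0,0,0,0,0.002,0]

```text
clock: 7.3
tcp_pos: [0.5393, 0.024, 0.0511]
orientation: [-0.0, -3.139, 0.001]
contact_force: [-0.3, 0.4, -1.8]
grip_width: 0.0633
gripper_force: 44.7
```

>>> apply_moves:
  moves:
    - [0,0,0,0,0,0.001,0]
    - [0,0,0,0,0,0.001,0]
    - [0,0,0,0,0,0.001,0]
    - [0,0,0,0,0,0.001,0]
    - [0,0,0,0,0,0.001,0]
    - [0,0,0,0,0,0,0]
    - [0,0,0,0,0,0,0]
    - [0,0,0,0,0,0,0]

```text
clock: 7.97
tcp_pos: [0.5404, 0.0245, 0.0474]
orientation: [-0.001, 3.141, 0.0]
contact_force: [0.8, 0.6, -2.5]
grip_width: 0.0629
gripper_force: 44.8
```

>>> apply_moves:
  moves:
    - [0,0,0,0,0,0.001,0]
    - [0,0,0,0,0,0,0]
    - [0,0,0,0,0,0.001,0]
    - [0,0,0,0,0,0,0]
    - [0,0,0,0,0,0,0]
    - [0,0,0,0,0,0,0]
    - [0,0,0,0,0,0,0]
    - [0,0,0,0,0,0,0]

```text
clock: 8.63
tcp_pos: [0.5406, 0.0245, 0.0464]
orientation: [-0.0, 3.141, 0.001]
contact_force: [-3.7, 0.1, 10.0]
grip_width: 0.0632
gripper_force: 45.7
```

>>> apply_moves:
  moves:
    - [0,0,0,0,0,-0.001,0.3]
    - [0,0,0,0,0,0,0.6]
    - [0,0,0,0,0,0,0.8]
    - [0,0,0,0,0,0,1]
    - [0,0,0,0,0,0,1]
    - [0,0,0,0,0,0,1]
    - [0,0,0,0,0,0,1]
    - [0,0,0,0,0,0,1]

```text
clock: 9.3
tcp_pos: [0.5403, 0.0244, 0.0462]
orientation: [0.0, -3.141, 0.0]
contact_force: [0.2, -0.2, 0.1]
grip_width: 0.0855
gripper_force: 0.0
```

Run:
```python
from plan import *
now()
o=telemetry.get_obs()
D=Rt(np.pi/2); yaw=-.385
rk=np.array([.5475,.278,0]); c,s=np.cos(yaw),np.sin(yaw); Z=np.array([[c,-s,0],[s,c,0],[0,0,1]])
u=np.array([-.5,0,.866]); n=np.array([.866,0,.5])
base=np.array([-.030,0,.016])+n*.0035
Q=Rt(yaw,np.pi/6,yaw)
print("tool z",Z.T@Q.as_matrix()[:,2],"y",Z.T@Q.as_matrix()[:,1])
for h in (.111,.2): print(h, rk+Z@(base+u*h))
pre=rk+Z@(base+u*.185)
p=o["tcp_pos"]
rows([(p+[0,0,.12],D,5),([.50,.12,.24],Rt(.6,.25,yaw),11),(pre,Q,12)],.0)
```

```text
9.3 [0.5403 0.0244 0.0462] z [-0. -0. -1.] y [-0.  1. -0.] [ 0.2 -0.2  0.1] 0.0855 0.0 [-0.28  0.52  0.16  2.03 -0.13  0.61  1.53]
tool z [ 0.5        0.        -0.8660254] y [8.66025404e-01 5.55111512e-17 5.00000000e-01]
0.111 [0.47106786 0.30897199 0.113876  ]
0.2 [0.42982533 0.32568437 0.19095   ]
[[0,0,0,0,0,-0.024,0],[0,0,0,0,0,-0.024,0],[0,0,0,0,0,-0.024,0],[0,0,0,0,0,-0.024,0],[0,0,0,0,0,-0.024,0],[-0.02,-0.22,0.84,0.004,0.009,-0.007,0],[-0.02,-0.23,0.84,0.004,0.008,-0.007,0],[-0.02,-0.22,0.84,0.005,0.008,-0.007,0]]
[[-0.02,-0.22,0.84,0.005,0.008,-0.007,0],[-0.02,-0.23,0.84,0.006,0.007,-0.007,0],[-0.03,-0.22,0.84,0.006,0.006,-0.007,0],[-0.02,-0.23,0.84,0.007,0.006,-0.007,0],[-0.03,-0.22,0.84,0.007,0.005,-0.007,0],[-0.02,-0.23,0.83,0.007,0.005,-0.008,0],[-0.03,-0.22,0.84,0.007,0.004,-0.008,0],[-0.02,-0.23,0.83,0.008,0.004,-0.008,0]]
[[-0.2,-0.11,0.78,0.018,0.005,0.002,0],[-0.2,-0.11,0.78,0.018,0.003,0.002,0],[-0.2,-0.11,0.78,0.018,0.002,0.002,0],[-0.2,-0.11,0.78,0.018,0,0.002,0],[-0.2,-0.11,0.78,0.018,-0.001,0.002,0],[-0.2,-0.1,0.78,0.018,-0.003,0.001,0],[-0.2,-0.11,0.78,0.018,-0.005,0.001,0],[-0.2,-0.1,0.78,0.018,-0.006,0.001,0]]
[[-0.2,-0.11,0.78,0.017,-0.007,0,0],[-0.2,-0.11,0.78,0.016,-0.009,0,0],[-0.19,-0.1,0.78,0.016,-0.01,0,0],[-0.2,-0.11,0.77,0.015,-0.011,-0.001,0],[0,0,0,0,0,0,0],[0,0,0,0,0,0,0],[0,0,0,0,0,0,0],[0,0,0,0,0,0,0]]
max 5.04 0.024 end [0.43715759 0.32320869 0.17784678]
```

>>> apply_moves:
  moves:
    - [0,0,0,0,0,-0.024,1]
    - [0,0,0,0,0,-0.024,1]
    - [0,0,0,0,0,-0.024,1]
    - [0,0,0,0,0,-0.024,1]
    - [0,0,0,0,0,-0.024,1]
    - [-0.02,-0.22,0.84,0.004,0.009,-0.007,1]
    - [-0.02,-0.23,0.84,0.004,0.008,-0.007,1]
    - [-0.02,-0.22,0.84,0.005,0.008,-0.007,1]

```text
clock: 9.97
tcp_pos: [0.5291, 0.0505, 0.1878]
orientation: [0.412, 3.042, 0.011]
contact_force: [0.3, 0.7, 0.6]
grip_width: 0.0852
gripper_force: 0.0
```

>>> apply_moves:
  moves:
    - [-0.02,-0.22,0.84,0.005,0.008,-0.007,-0.3]
    - [-0.02,-0.23,0.84,0.006,0.007,-0.007,-0.3]
    - [-0.03,-0.22,0.84,0.006,0.006,-0.007,-0.3]
    - [-0.02,-0.23,0.84,0.007,0.006,-0.007,-0.3]
    - [-0.03,-0.22,0.84,0.007,0.005,-0.007,-0.3]
    - [-0.02,-0.23,0.83,0.007,0.005,-0.008,-0.3]
    - [-0.03,-0.22,0.84,0.007,0.004,-0.008,-0.3]
    - [-0.02,-0.23,0.83,0.008,0.004,-0.008,-0.3]

```text
clock: 10.63
tcp_pos: [0.4995, 0.1198, 0.2406]
orientation: [1.355, 2.554, 0.037]
contact_force: [0.0, -0.5, -0.4]
grip_width: 0.0299
gripper_force: 0.0
```

>>> apply_moves:
  moves:
    - [-0.2,-0.11,0.78,0.018,0.005,0.002,-0.3]
    - [-0.2,-0.11,0.78,0.018,0.003,0.002,-0.3]
    - [-0.2,-0.11,0.78,0.018,0.002,0.002,-0.3]
    - [-0.2,-0.11,0.78,0.018,0,0.002,-0.3]
    - [-0.2,-0.11,0.78,0.018,-0.001,0.002,-0.3]
    - [-0.2,-0.1,0.78,0.018,-0.003,0.001,-0.3]
    - [-0.2,-0.11,0.78,0.018,-0.005,0.001,-0.3]
    - [-0.2,-0.1,0.78,0.018,-0.006,0.001,-0.3]

```text
clock: 11.3
tcp_pos: [0.4577, 0.2556, 0.1982]
orientation: [1.993, 1.885, 0.293]
contact_force: [0.9, -0.7, 1.1]
grip_width: 0.0299
gripper_force: 0.0
```

```bash
cat > rk.py <<'E'
from plan import *
yaw=-.385
rk=np.array([.5475,.278,0]); c,s=np.cos(yaw),np.sin(yaw); Z=np.array([[c,-s,0],[s,c,0],[0,0,1]])
u=np.array([-.5,0,.866]); n=np.array([.866,0,.5])
base=np.array([-.030,0,.016])+n*.0035
Q=Rt(yaw,np.pi/6,yaw)
hp=lambda h,dn=0:rk+Z@(base+u*h+n*dn)
E
python3 - <<'E'
from rk import *
now(); rows([(hp(.185),Q,7)],-.3)
E
```

```text
11.3 [0.4577 0.2556 0.1982] z [ 0.403 -0.13  -0.906] y [ 0.912 -0.027  0.41 ] [ 0.9 -0.7  1.1] 0.0299 0.0 [-1.13  0.17  0.27  2.17  0.56  0.71 -1.33]
[[-0.11,-0.06,0.44,0.01,-0.004,0,-0.3],[-0.11,-0.06,0.44,0.009,-0.005,0,-0.3],[-0.11,-0.06,0.44,0.009,-0.005,0,-0.3],[-0.11,-0.06,0.44,0.009,-0.005,0,-0.3],[-0.11,-0.06,0.44,0.009,-0.006,0,-0.3],[-0.11,-0.06,0.43,0.008,-0.006,-0.001,-0.3],[-0.12,-0.07,0.44,0.008,-0.007,0,-0.3],[0,0,0,0,0,0,-0.3]]
max 2.64 0.010816653826391968 end [0.43679503 0.32252742 0.17776911]
```

>>> apply_moves:
  moves:
    - [-0.11,-0.06,0.44,0.01,-0.004,0,-0.3]
    - [-0.11,-0.06,0.44,0.009,-0.005,0,-0.3]
    - [-0.11,-0.06,0.44,0.009,-0.005,0,-0.3]
    - [-0.11,-0.06,0.44,0.009,-0.005,0,-0.3]
    - [-0.11,-0.06,0.44,0.009,-0.006,0,-0.3]
    - [-0.11,-0.06,0.43,0.008,-0.006,0,-0.3]
    - [-0.12,-0.07,0.44,0.008,-0.007,0,-0.3]
    - [0,0,0,0,0,0,-0.3]

```text
clock: 11.97
tcp_pos: [0.436, 0.3244, 0.176]
orientation: [2.218, 1.505, 0.4]
contact_force: [0.2, 0.7, 0.1]
grip_width: 0.0301
gripper_force: 0.0
```

Run:
```python
from rk import *
from bench import grab_frame
import cv2
now(); rows([(hp(.111),Q,8)],-.3)
f=lambda i,x,y,w,h:cv2.resize(i[y:y+h,x:x+w],(400,300),interpolation=cv2.INTER_CUBIC)
s,t=grab_frame("side"),grab_frame("top")
cv2.imwrite("pics/pre.png",np.hstack([f(s,240,110,160,120),f(t,180,190,160,120)]))
```

```text
11.9667 [0.436  0.3244 0.176 ] z [ 0.463 -0.186 -0.867] y [ 0.806 -0.319  0.499] [0.2 0.7 0.1] 0.0301 0.0 [-1.31  0.29  0.29  2.12  0.65  0.76 -1.9 ]
[[0,0,0,0,0,0.009,-0.3],[0,0,0,0,0,0.009,-0.3],[0,0,0,0,0,0.009,-0.3],[0,0,0,0,0,0.009,-0.3],[0,0,0,0,0.001,0.009,-0.3],[0,0,0,0,0,0.009,-0.3],[0,0,0,-0.001,0.001,0.009,-0.3],[-0.01,-0.01,0.06,0,0,0.01,-0.3]]
max 0.36 0.01 end [0.471049   0.30920124 0.11377273]
```

View pics/pre.png

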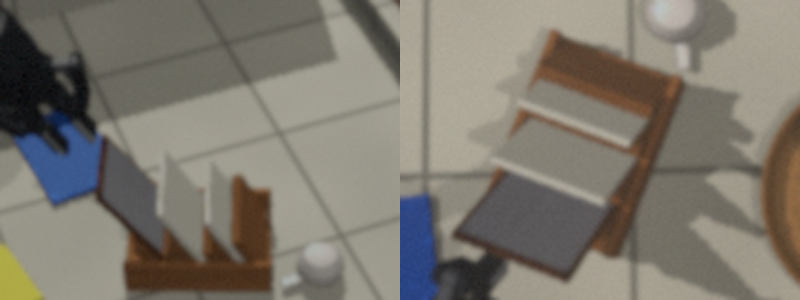

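Run:
```python
from rk import *
from h import proj
o=telemetry.get_obs(); R=Ro.from_rotvec(o["orientation"]); p=o["tcp_pos"]
P=np.array([p,p+R.apply([0,.015,-.005]),p-R.apply([0,.015,.005]),hp(.15),hp(.15)+Z@[0,.05,0],hp(.15)-Z@[0,.05,0]])
for n,(x,y) in dict(side=(240,110),top=(180,190)).items(): print(n,((proj(P,n)-[x,y])/.4).round(0).tolist())
```

```text
side [[83.0, 144.0], [92.0, 136.0], [69.0, 147.0], [101.0, 163.0], [104.0, 131.0], [98.0, 196.0]]
top [[94.0, 279.0], [95.0, 266.0], [87.0, 298.0], [110.0, 257.0], [51.0, 234.0], [169.0, 280.0]]
```

Fingertips seen at side-crop (90,130)/(65,148) and mirror corners at top-crop (55,235)/(170,278) both match the predicted positions to within a few pixels. Descending.

>>> apply_moves:
  moves:
    - [0,0,0,0,0,0.009,-0.3]
    - [0,0,0,0,0,0.009,-0.3]
    - [0,0,0,0,0,0.009,-0.3]
    - [0,0,0,0,0.001,0.009,-0.3]
    - [0,0,0,0,0,0.009,-0.3]
    - [0,0,0,0,0,0.009,-0.3]
    - [0,0,0,0,0.001,0.009,-0.3]
    - [0,0,0,0,0,0.009,-0.3]

```text
clock: 12.73
tcp_pos: [0.4728, 0.3071, 0.1147]
orientation: [2.219, 1.501, 0.398]
contact_force: [0.6, -0.2, 0.5]
grip_width: 0.0295
gripper_force: 0.0
```

>>> apply_moves:
  moves:
    - [0,0,0,0,0,0,-0.6]
    - [0,0,0,0,0,0,-0.7]
    - [0,0,0,0,0,0,-0.8]
    - [0,0,0,0,0,0,-0.9]
    - [0,0,0,0,0,0,-1]
    - [0,0,0,0,0,0,-1]
    - [0,0,0,0,0,0,-1]
    - [0,0,0,0,0,0,-1]
  grip_force: 40

```text
clock: 13.4
tcp_pos: [0.4732, 0.3074, 0.1164]
orientation: [2.219, 1.5, 0.4]
contact_force: [3.0, -2.4, 6.0]
grip_width: 0.0064
gripper_force: 40.3
```

Run:
```python
from rk import *
now(); o=telemetry.get_obs(); print("h,dn",[(v@(Z.T@(o["tcp_pos"]-rk)-base)).round(4) for v in (u,np.array([0,1,0]),n)], Z.T@Ro.from_rotvec(o["orientation"]).as_matrix())
```

```text
13.4 [0.4732 0.3074 0.1164] z [ 0.464 -0.188 -0.866] y [ 0.804 -0.322  0.5  ] [ 3.  -2.4  6. ] 0.0064 40.3 [-1.25  0.42  0.33  2.14  0.71  0.6  -1.94]
h,dn [np.float64(0.112), np.float64(-0.0007), np.float64(0.0035)] [[-2.88768297e-03  8.65820976e-01  5.00345579e-01]
 [ 9.99994137e-01  3.42100771e-03 -1.48525746e-04]
 [-1.84028279e-03  5.00342217e-01 -8.65825779e-01]]
```

>>> apply_moves:
  moves:
    - [0,0,0,0,0,0,-1]
    - [0,0,0,0,0,-0.005,-1]
    - [0,0,0,0,0,-0.008,-1]
    - [0,0,0,0,0,-0.01,-1]
    - [0,0,0,0,0,-0.01,-1]
    - [0,0,0,0,0,-0.01,-1]
    - [0,0,0,0,0,-0.01,-1]
    - [0,0,0,0,0,-0.01,-1]
  grip_force: 60

```text
clock: 14.07
tcp_pos: [0.4421, 0.32, 0.171]
orientation: [2.219, 1.503, 0.399]
contact_force: [0.2, -0.3, -1.9]
grip_width: 0.0062
gripper_force: 61.6
```

>>> apply_moves:
  moves:
    - [0,0,0,0,0,-0.01,-1]
    - [0,0,0,0,0,-0.01,-1]
    - [0,0,0,0,0,-0.01,-1]
    - [0,0,0,0,0,-0.01,-1]
    - [0,0,0,0,0,-0.01,-1]
    - [0,0,0,0,0,-0.008,-1]
    - [0,0,0,0,0,-0.004,-1]
    - [0,0,0,0,0,0,-1]

```text
clock: 14.73
tcp_pos: [0.4142, 0.3318, 0.2246]
orientation: [2.219, 1.503, 0.4]
contact_force: [0.3, 0.4, -1.7]
grip_width: 0.0061
gripper_force: 61.6
```

Run:
```python
from rk import *
now()
from bench import grab_frame
import cv2
f=lambda i,x,y,w,h:cv2.resize(i[y:y+h,x:x+w],(400,300),interpolation=cv2.INTER_CUBIC)
s,t=grab_frame("side"),grab_frame("top")
cv2.imwrite("pics/pull.png",np.hstack([f(s,220,90,160,120),f(t,170,190,160,120)]))
```

```text
14.7333 [0.4142 0.3318 0.2246] z [ 0.463 -0.186 -0.867] y [ 0.805 -0.321  0.499] [ 0.3  0.4 -1.7] 0.0061 61.6 [-1.35  0.21  0.27  2.09  0.61  0.89 -1.87]
```

View pics/pull.png

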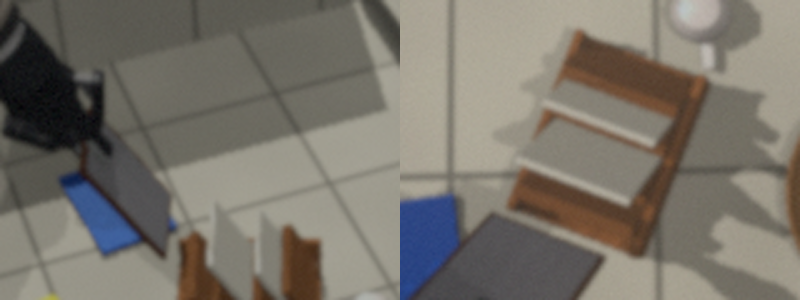

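```bash
cat > st.py <<'E'
from plan import *
yw=-.382; L=np.radians(25)
sp=np.array([.503,-.2447,0]); c,s=np.cos(yw),np.sin(yw); ZS=np.array([[c,-s,0],[s,c,0],[0,0,1]])
us=np.array([-np.sin(L),0,np.cos(L)]); ns=np.array([np.cos(L),0,np.sin(L)])
QS=Rt(yw,L,yw); g=np.array([-.0168,0,.0075])
E
python3 - <<'E'
from st import *
F=sp+ZS@(g+us*.112+ns*.004); print(F)
o=telemetry.get_obs(); R0=Ro.from_rotvec(o["orientation"])
rows([([.50,.05,.26],QS,12),(F+[0,0,.13],QS,12)],-1)
E
```

```text
[ 0.44685335 -0.222144    0.11069695]
[[0.07,0,0,-0.019,0.015,0.005,-1],[0.07,0,0,-0.019,0.015,0.005,-1],[0.07,0,0,-0.019,0.015,0.005,-1],[0.07,0,0,-0.019,0.015,0.005,-1],[0.07,0,0,-0.019,0.015,0.005,-1],[0.07,0,0,-0.019,0.015,0.004,-1],[0.07,0,0,-0.019,0.015,0.004,-1],[0.07,0,0,-0.019,0.015,0.004,-1]]
[[0.07,0.01,0,-0.019,0.015,0.004,-1],[0.06,0,0.01,-0.019,0.015,0.004,-1],[0.07,0.01,0,-0.019,0.015,0.004,-1],[0.06,0,0.01,-0.02,0.015,0.005,-1],[0,0,0,-0.023,0.003,0.003,-1],[0,0,0,-0.023,0.003,0.003,-1],[0,0,0,-0.023,0.003,0.003,-1],[0,0,0,-0.023,0.003,0.003,-1]]
[[0,0,0,-0.023,0.003,0.003,-1],[0,0,0,-0.022,0.003,0.003,-1],[0,0,0,-0.023,0.003,0.004,-1],[0,0,0,-0.022,0.004,0.003,-1],[0,0,0,-0.023,0.003,0.004,-1],[0,0,0,-0.022,0.004,0.003,-1],[0,0,0,-0.023,0.003,0.004,-1],[0,0,0,-0.022,0.004,0.003,-1]]
max 0.42000000000000004 0.025495097567963924 end [ 0.44700197 -0.2220005   0.24112454]
```

>>> apply_moves:
  moves:
    - [0,0,0,0,0.007,-0.013,-1]
    - [0,0,0,0,0.007,-0.013,-1]
    - [0.07,0,0,-0.019,0.015,0.005,-1]
    - [0.07,0,0,-0.019,0.015,0.005,-1]
    - [0.07,0,0,-0.019,0.015,0.005,-1]
    - [0.07,0,0,-0.019,0.015,0.005,-1]
    - [0.07,0,0,-0.019,0.015,0.005,-1]
    - [0.07,0,0,-0.019,0.015,0.004,-1]

```text
clock: 15.5
tcp_pos: [0.4575, 0.1891, 0.2711]
orientation: [2.253, 1.524, 0.366]
contact_force: [0.1, -0.7, -2.2]
grip_width: 0.0061
gripper_force: 61.5
```

>>> apply_moves:
  moves:
    - [0.07,0,0,-0.019,0.015,0.004,-1]
    - [0.07,0,0,-0.019,0.015,0.004,-1]
    - [0.07,0,0,-0.019,0.015,0.004,-1]
    - [0.07,0,0,-0.019,0.015,0.004,-1]
    - [0.07,0,0,-0.019,0.015,0.004,-1]
    - [0.07,0,0,-0.02,0.015,0.005,-1]
    - [0,0,0,-0.023,0.003,0.003,-1]
    - [0,0,0,-0.023,0.003,0.003,-1]

```text
clock: 16.17
tcp_pos: [0.4899, 0.0024, 0.2864]
orientation: [2.287, 1.545, 0.336]
contact_force: [0.7, 1.1, -1.3]
grip_width: 0.0062
gripper_force: 61.5
```

>>> apply_moves:
  moves:
    - [0,0,0,-0.023,0.003,0.003,-1]
    - [0,0,0,-0.023,0.003,0.003,-1]
    - [0,0,0,-0.023,0.003,0.003,-1]
    - [0,0,0,-0.023,0.003,0.003,-1]
    - [0,0,0,-0.023,0.003,0.003,-1]
    - [0,0,0,-0.023,0.003,0.003,-1]
    - [0,0,0,-0.023,0.003,0.003,-1]
    - [0,0,0,-0.023,0.003,0.003,-1]

```text
clock: 16.83
tcp_pos: [0.4499, -0.1797, 0.2749]
orientation: [2.287, 1.547, 0.336]
contact_force: [0.0, -0.9, -1.6]
grip_width: 0.0062
gripper_force: 61.5
```

Run:
```python
from st import *
F=sp+ZS@(g+us*.112+ns*.004)
now(); rows([(F+[0,0,.10],QS,8)],-1)
```

```text
16.8333 [ 0.4499 -0.1797  0.2749] z [ 0.388 -0.16  -0.908] y [ 0.843 -0.337  0.42 ] [ 0.  -0.9 -1.6] 0.0062 61.5 [-0.82 -0.31  0.86  2.28  0.58  0.71 -0.69]
[[0,0,0,-0.005,-0.002,0.008,-1],[0,0,0,-0.005,-0.002,0.008,-1],[0,0,0,-0.005,-0.002,0.008,-1],[0,0,0,-0.005,-0.002,0.008,-1],[0,0,0,-0.005,-0.002,0.008,-1],[0,0,0,-0.005,-0.002,0.008,-1],[0,0,0,-0.005,-0.002,0.008,-1],[0,0,0,-0.005,-0.001,0.008,-1]]
max 0.0 0.009643650760992955 end [ 0.44716981 -0.22195881  0.21061139]
```

>>> apply_moves:
  moves:
    - [0,0,0,0,-0.004,0.009,-1]
    - [0,0,0,-0.004,-0.002,0.009,-1]
    - [0,0,0,-0.006,-0.002,0.008,-1]
    - [0,0,0,-0.006,-0.002,0.008,-1]
    - [0,0,0,-0.006,-0.002,0.008,-1]
    - [0,0,0,-0.006,-0.001,0.008,-1]
    - [0,0,0,-0.006,-0.001,0.008,-1]
    - [0,0,0,-0.006,-0.001,0.007,-1]

```text
clock: 17.5
tcp_pos: [0.4478, -0.2214, 0.2096]
orientation: [2.287, 1.546, 0.336]
contact_force: [0.5, 0.6, -2.1]
grip_width: 0.0062
gripper_force: 61.6
```

```bash
cat > held.py <<'E'
from st import *
from h import *
def heldfit(pose0):
    """fit of the mirror (lean 25, yaw yw) in both views -> origin of its back lower edge, gripper area ignored"""
    o=telemetry.get_obs(); p=o["tcp_pos"]; R=Ro.from_rotvec(o["orientation"])
    mk={};ig={}
    for n in ("side","top"):
        grab_frame(n); L_=silhouettes("mirror",n); e=proj((p+R.apply([0,0,.06]))[None],n)[0]
        d=min(L_,key=lambda d:np.hypot(*(np.array(d["extent"][:2])-e))); mk[n]=d["mask"].astype(float); print(n,d["p"],np.round(d["extent"]),"expect",e.round())
        g_=np.zeros((480,640),np.uint8)  # gripper region: box round fingers and body
        B=box(-45,45,-45,45,-200,-73); F=box(-14,14,-22,22,-75,6)
        for b in (B,F): cv2.fillConvexPoly(g_,cv2.convexHull(proj(p+R.apply(b),n).astype(np.float32)).astype(np.int32),1)
        g_=cv2.dilate(g_,np.ones((5,5))); ig[n]=(g_>0)&(mk[n]==0)
    sl=[slab(0,0,L,7,150,100)]
    b0=p+R.apply([0,-.0035,.112])
    q,f=fit(sl,mk,[b0[0],b0[1],yw,b0[2]],ig)
    b=np.array([q[0],q[1],q[3]]); org=b+ZS@(ns*.0035)
    d=R.inv().apply(org-p)
    print("yaw",q[2],"cost",f,"origin in tool (x,y,z)",d.round(4)); return d
E
python3 - <<'E'
from held import *
now(); heldfit(None)
cv2.imwrite("pics/h.png",np.hstack([cv2.resize(grab_frame(n)[y:y+150,x:x+200],(400,300),interpolation=cv2.INTER_CUBIC) for n,x,y in(("side",290,270),("top",400,190))]))
E
```

```text
17.5 [ 0.4478 -0.2214  0.2096] z [ 0.388 -0.16  -0.908] y [ 0.842 -0.337  0.42 ] [ 0.5  0.6 -2.1] 0.0062 61.6 [-1.01 -0.19  1.27  2.35  0.51  0.46 -0.5 ]
side 0.88 [362. 342.  32.  52.] expect [368. 339.]
top 0.67 [503. 278.  48.  39.] expect [508. 277.]
yaw -0.375591798222591 cost 0.08826122354404987 origin in tool (x,y,z) [0.0038 0.0009 0.1107]
```

View pics/h.png

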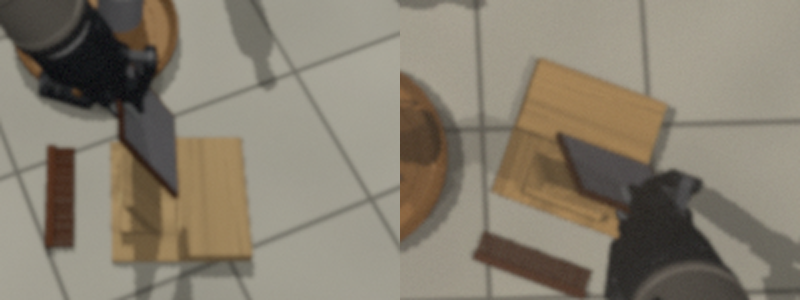

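Held-mirror fit: origin sits 111 mm below the TCP, 4 mm to the side, and parallel to the stand (yaw −0.376). Both panes show it above the groove and clear of the backrest. Joint 3 is near its range limit, so I lower in small steps.

>>> apply_moves:
  moves:
    - [0,0,0,-0.001,-0.002,0.004,-1]
    - [0,0,0,-0.001,-0.002,0.004,-1]
    - [0,0,0,-0.001,-0.002,0.004,-1]
    - [0,0,0,0,-0.002,0.004,-1]
    - [0,0,0,0,-0.002,0.004,-1]
    - [0,0,0,0,-0.002,0.004,-1]
    - [0,0,0,0,0,0,-1]
    - [0,0,0,0,0,0,-1]

```text
clock: 18.47
tcp_pos: [0.4471, -0.2219, 0.1843]
orientation: [2.287, 1.55, 0.342]
contact_force: [0.3, 0.5, -1.2]
grip_width: 0.006
gripper_force: 61.5
```

```bash
python3 -c "
from st import *
now()"
```

```text
18.4667 [ 0.4471 -0.2219  0.1843] z [ 0.39  -0.155 -0.908] y [ 0.843 -0.336  0.42 ] [ 0.3  0.5 -1.2] 0.006 61.5 [-1.22 -0.31  1.45  2.38  0.81  0.48 -0.76]
```

Joint 3 has reached its limit, so the arm's redundancy has drifted. I'll identify the kinematics from the logged poses to find a better route.

```bash
cat > kin.py <<'E'
import numpy as np, itertools
from scipy.spatial.transform import Rotation as Ro
from scipy.optimize import least_squares
def fromzy(z,y): z=np.array(z);y=np.array(y);M=np.c_[np.cross(y,z),y,z];U,_,V=np.linalg.svd(M);return Ro.from_matrix(U@V)
D=[([-1.21009,.47776,.02231,1.55632,-.0115,1.1093,-.08311],(.30474,.60171,.23041),Ro.from_rotvec([-.72955,-3.05542,.00257])),
([-.32,.37,.18,1.97,-.1,.8,1.5],(.5401,.0286,.1384),fromzy((0,.002,-1),(-.005,1,.002))),
([-.28,.52,.16,2.03,-.13,.61,1.53],(.5403,.0244,.0462),fromzy((0,0,-1),(0,1,0))),
([-1.13,.17,.27,2.17,.56,.71,-1.33],(.4577,.2556,.1982),fromzy((.403,-.13,-.906),(.912,-.027,.41))),
([-1.31,.29,.29,2.12,.65,.76,-1.9],(.436,.3244,.176),fromzy((.463,-.186,-.867),(.806,-.319,.499))),
([-1.25,.42,.33,2.14,.71,.6,-1.94],(.4732,.3074,.1164),fromzy((.464,-.188,-.866),(.804,-.322,.5))),
([-1.35,.21,.27,2.09,.61,.89,-1.87],(.4142,.3318,.2246),fromzy((.463,-.186,-.867),(.805,-.321,.499))),
([-.82,-.31,.86,2.28,.58,.71,-.69],(.4499,-.1797,.2749),fromzy((.388,-.16,-.908),(.843,-.337,.42))),
([-1.01,-.19,1.27,2.35,.51,.46,-.5],(.4478,-.2214,.2096),fromzy((.388,-.16,-.908),(.842,-.337,.42))),
([-1.22,-.31,1.45,2.38,.81,.48,-.76],(.4471,-.2219,.1843),fromzy((.39,-.155,-.908),(.843,-.336,.42)))]
def frames(q,s,pr):
    b=pr[0]; R=Ro.from_euler("z",b); p=np.zeros(3)
    off=[(0,pr[4]),(0,0),(pr[5],pr[6]),(0,0),(pr[7],pr[8]),(pr[9],pr[10]),(pr[11],pr[12])]
    P=[]
    for i,a in enumerate("zyzyzyz"):
        R=R*Ro.from_euler(a,s[i]*q[i])
        # offset after joint i
        o={0:(0,pr[4]),1:(0,0),2:(pr[5],pr[6]),3:(pr[9],0),4:(pr[7],pr[8]),5:(pr[11],0),6:(0,pr[10])}[i]
        p=p+R.apply([o[0],0,o[1]]); P.append(p)
    return p,R*Ro.from_rotvec(pr[1:4]),P
def res(pr,s,wp=1):
    e=[]
    for q,p,R in D:
        a,A,_=frames(q,s,pr); e+=list((a-p)*5*wp)+list((R.inv()*A).as_rotvec())
    return np.array(e)
if __name__=="__main__":
    best=[]
    for s in itertools.product((1,-1),repeat=7):
        if s[1]<0: continue
        for rv in ([0,0,.1],[3.1,0,.1]):
            pr=np.r_[0,rv,.35,0,.35,0,.35,0,.2,0,0]
            f=least_squares(res,pr,args=(s,0),max_nfev=40)
            best.append((f.cost,s,f.x))
    best.sort(key=lambda t:t[0]); print([(round(b[0],4),b[1]) for b in best[:4]])
    out=[]
    for _,s,x in best[:4]:
        f=least_squares(res,x,args=(s,1),max_nfev=400); out.append((f.cost,s,f.x))
    out.sort(key=lambda t:t[0]); c,s,x=out[0]; print(c,s,x.round(4)); e=res(x,s).reshape(-1,6); print((e[:,:3]/5*1000).round(0).tolist(),np.abs(e[:,3:]).max(0).round(3))
    np.savez("kin.npz",s=s,x=x)
E
python3 kin.py
```

```text
[(np.float64(0.0003), (-1, 1, -1, 1, -1, 1, -1)), (np.float64(0.0003), (-1, 1, -1, 1, -1, 1, -1)), (np.float64(1.4193), (-1, 1, -1, -1, -1, -1, -1)), (np.float64(1.4692), (-1, 1, -1, -1, -1, -1, -1))]
0.015588849379004413 (-1, 1, -1, 1, -1, 1, -1) [ 6.1862 -0.1196  0.1146  7.7616  0.3174 -0.0379  0.5067  0.0192  0.4652
 -0.0555  0.371  -0.0408  0.    ]
[[1.0, -4.0, 8.0], [9.0, 16.0, -1.0], [4.0, 3.0, -5.0], [-3.0, 5.0, -4.0], [-0.0, -5.0, -4.0], [-2.0, -8.0, -6.0], [-1.0, -8.0, -8.0], [4.0, 6.0, 9.0], [0.0, -1.0, 6.0], [-6.0, -6.0, 6.0]] [0.011 0.037 0.014]
```

```bash
cat > kin2.py <<'E'
from kin import *
S=(-1,1,-1,1,-1,1,-1)
LO=np.array([-2.96,-.34,-1.41,.24,-1.37,.17,-2.96]);HI=np.array([2.96,2.1,1.46,2.44,4.51,1.92,2.96])
def fk(q,pr):
    R=Ro.from_euler("z",pr[0]); p=np.zeros(3); O=np.array(pr[4:]).reshape(-1,3)
    for i,a in enumerate("zyzyzyz"):
        R=R*Ro.from_euler(a,S[i]*q[i])
        k={0:0,2:1,3:2,4:3,5:4,6:5}.get(i)
        if k is not None: p=p+R.apply(O[k])
    return p,R*Ro.from_rotvec(pr[1:4])
def res2(pr):
    e=[]
    for q,p,R in D:
        a,A=fk(q,pr); e+=list((a-p)*10)+list((R.inv()*A).as_rotvec())
    return np.r_[e,(pr[4:])*.02]
def load(): return np.load("kin2.npy")
if __name__=="__main__":
    x=np.load("kin.npz")["x"]; O=np.zeros((6,3)); O[0,2]=.317;O[1]=[-.04,0,.5];O[2,0]=-.05;O[3]=[.02,0,.465];O[4,0]=-.04;O[5,2]=.37
    f=least_squares(res2,np.r_[x[0],0,0,x[3]%(2*np.pi),O.ravel()]); e=res2(f.x)[:60].reshape(-1,6)
    print(f.x[:4].round(3),f.x[4:].reshape(-1,3).round(3).tolist()); print((e[:,:3]*100).round(0).tolist(),np.abs(e[:,3:]).max(0).round(3)); np.save("kin2.npy",f.x)
E
python3 kin2.py
cat > sim.py <<'E'
from kin2 import *
from st import sp,ZS,g,us,ns,QS
pr=load()
def err(q,p,R):
    a,A=fk(q,pr); return np.r_[p-a,(R*A.inv()).as_rotvec()*.3]
def jac(q):
    J=[];
    for i in range(7):
        d=np.zeros(7);d[i]=1e-5; a,A=fk(q+d,pr);b,B=fk(q-d,pr); J.append(np.r_[(a-b)/2e-5,(A*B.inv()).as_rotvec()/2e-5*.3])
    return np.array(J).T
def go(q,path):
    for p,R,n in path:
        a,A=fk(q,pr); rv=(R*A.inv()).as_rotvec()
        for k in range(1,n+1):
            t=a+(p-a)*k/n; T=Ro.from_rotvec(rv*k/n)*A
            for _ in range(3): q=np.clip(q+np.linalg.pinv(jac(q),rcond=1e-3)@err(q,t,T),LO,HI)
    return q
if __name__=="__main__":
    q=np.array(D[6][0]); a,A=fk(q,pr); R1=QS
    for i,w in ((0,[([.4575,.1891,.2711],QS,8),([.4899,.0024,.2864],QS,8),([.4499,-.1797,.2749],QS,8)]),(1,[([.4478,-.2214,.2096],QS,8)]),(2,[([.4471,-.2219,.1843],QS,6)])):
        q=go(q,w); print(q.round(2),"vs",D[7+i][0])
    F=sp+ZS@(g+us*.112)
    # family of in-range solutions at the goal
    rng=np.random.default_rng(0); sol=[]
    for _ in range(60):
        q0=rng.uniform(LO,HI); q0[4]=rng.uniform(-1.2,1.2); q0[1]=rng.uniform(-.3,1)
        for fz in (0,.1):
            f=least_squares(lambda q:np.r_[err(q,F+[0,0,fz],QS)*10,(q[2]-0)*1e-3],q0,bounds=(LO,HI))
            if np.abs(err(f.x,F+[0,0,fz],QS)).max()<1e-3: sol.append((fz,)+tuple(f.x.round(2)))
    for s in sorted(set(sol)): print(s)
E
python3 sim.py
```

```text
[ 6.283e+00  2.000e-03 -1.000e-03  1.569e+00] [[-0.002, -0.034, 0.274], [-0.015, -0.015, 0.555], [-0.002, -0.015, 0.233], [-0.002, -0.001, 0.233], [-0.012, -0.001, 0.169], [-0.002, 0.001, 0.169]]
[[1.0, -1.0, -0.0], [2.0, 6.0, 2.0], [-2.0, -6.0, -2.0], [-3.0, 1.0, 1.0], [1.0, 1.0, 2.0], [-0.0, 1.0, 0.0], [1.0, -2.0, -3.0], [1.0, -1.0, 1.0], [1.0, 2.0, 0.0], [-1.0, -1.0, -1.0]] [0.01  0.01  0.008]
[-0.88 -0.34  0.89  2.28  0.62  0.74 -0.73] vs [-0.82, -0.31, 0.86, 2.28, 0.58, 0.71, -0.69]
[-1.05 -0.25  1.28  2.35  0.62  0.49 -0.61] vs [-1.01, -0.19, 1.27, 2.35, 0.51, 0.46, -0.5]
[-1.21 -0.22  1.46  2.38  0.66  0.41 -0.62] vs [-1.22, -0.31, 1.45, 2.38, 0.81, 0.48, -0.76]
(0, np.float64(-0.32), np.float64(0.28), np.float64(0.72), np.float64(2.43), np.float64(-1.26), np.float64(0.17), np.float64(1.17))
(0, np.float64(0.79), np.float64(0.27), np.float64(-0.49), np.float64(2.37), np.float64(1.0), np.float64(0.17), np.float64(-1.0))
(0.1, np.float64(-1.09), np.float64(-0.34), np.float64(1.26), np.float64(2.36), np.float64(0.77), np.float64(0.57), np.float64(-0.75))
(0.1, np.float64(-1.08), np.float64(-0.34), np.float64(1.26), np.float64(2.36), np.float64(0.77), np.float64(0.57), np.float64(-0.74))
(0.1, np.float64(0.32), np.float64(0.02), np.float64(-0.0), np.float64(2.31), np.float64(0.07), np.float64(0.38), np.float64(-0.12))
```

```bash
cat > search.py <<'E'
from sim import *
from plan import Rt
from st import yw
from bench import telemetry
from multiprocessing import Pool
q0=np.array(telemetry.get_obs()["joints"])
def gom(q,path):
    m=9
    for p,R,n in path:
        a,A=fk(q,pr); rv=(R*A.inv()).as_rotvec()
        for k in range(1,n+1):
            t=a+(p-a)*k/n; T=Ro.from_rotvec(rv*k/n)*A
            q=np.clip(q+np.linalg.pinv(jac(q),rcond=1e-3)@err(q,t,T),LO,HI)
            m=min(m,np.min(np.r_[q-LO,HI-q])) if path.index((p,R,n))>0 else m
    return q,m,np.abs(err(q,p,R)).max()
def goal(deg):
    l=np.radians(deg); return sp+ZS@(np.array([-.0145,0,.0075])+.112*np.array([-np.sin(l),0,np.cos(l)])),Rt(yw,l,yw)
def run(seed):
    r=np.random.default_rng(seed); deg=[25,22,19,16][seed%4]; G,RG=goal(deg)
    wp=[([.47,-.17,.27],Rt(yw,.35,yw),6)]
    for i in range(r.integers(1,3)):
        rad=r.uniform(.5,.75); az=r.uniform(-.7,.6); wp.append(([rad*np.cos(az),rad*np.sin(az),r.uniform(.25,.36)],Rt(yw+r.uniform(-.9,.9),r.uniform(0,.35),yw+r.uniform(-.3,.3)),10))
    wp+=[(list(G+[0,0,.12]),RG,8),(list(G),RG,8)]
    q,m,e=gom(q0,wp); return m,e,deg,q,wp
if __name__=="__main__":
    with Pool() as P: o=P.map(run,range(320))
    for deg in (25,22,19,16):
        L=sorted([t for t in o if t[2]==deg and t[1]<2e-3],key=lambda t:-t[0])[:3]
        for m,e,d,q,wp in L: print(d,round(m,3),q.round(2),[(np.round(w[0],2).tolist(),w[1].as_rotvec().round(2).tolist()) for w in wp[1:-2]])
E
time python3 search.py
```

```text
22 0.04 [-0.25  0.28  0.64  2.39 -0.81  0.21  0.72] [([0.55, 0.12, 0.26], [2.96, 0.61, 0.24]), ([0.62, 0.04, 0.34], [1.69, 2.33, 0.01])]
22 0.028 [-0.2   0.27  0.59  2.38 -0.73  0.2   0.65] [([0.5, 0.34, 0.28], [2.11, 1.91, 0.17]), ([0.66, -0.16, 0.35], [2.49, 1.89, 0.01])]
22 0.022 [-0.23  0.27  0.62  2.39 -0.78  0.21  0.7 ] [([0.66, 0.23, 0.31], [2.69, 1.24, 0.4]), ([0.39, -0.32, 0.26], [1.9, 2.46, -0.0])]
19 0.065 [-0.23  0.29  0.64  2.34 -0.61  0.29  0.54] [([0.61, 0.14, 0.31], [2.69, 1.01, 0.24]), ([0.57, -0.37, 0.3], [2.49, 1.77, 0.04])]
19 0.051 [-0.25  0.29  0.67  2.34 -0.64  0.29  0.57] [([0.53, 0.13, 0.33], [2.84, 0.73, 0.26]), ([0.59, 0.2, 0.26], [1.83, 2.21, 0.05])]
19 0.041 [-0.22  0.29  0.63  2.34 -0.6   0.28  0.53] [([0.56, 0.29, 0.36], [2.57, 1.42, 0.4]), ([0.7, -0.19, 0.35], [2.83, 1.33, 0.03])]
16 0.058 [-0.34  0.34  0.79  2.29 -0.67  0.4   0.6 ] [([0.53, 0.19, 0.31], [2.97, 0.69, 0.19]), ([0.52, 0.14, 0.26], [2.63, 1.43, 0.16])]
16 0.047 [-0.29  0.32  0.73  2.29 -0.6   0.38  0.53] [([0.56, 0.21, 0.25], [2.36, 1.71, 0.22]), ([0.69, -0.24, 0.27], [3.04, 0.73, 0.04])]
16 0.044 [-0.33  0.34  0.78  2.29 -0.66  0.4   0.59] [([0.58, 0.13, 0.33], [2.51, 1.61, 0.08]), ([0.72, -0.1, 0.3], [2.91, 0.51, 0.43])]
real	0m12.465s
user	0m45.190s
sys	0m0.182s
```

```bash
cat > s2.py <<'E'
from search import *
def run2(a):
    deg,x,y,dy,le=a; G,RG=goal(deg)
    wp=[([.47,-.17,.27],Rt(yw,.35,yw),6),([x,y,.30],Rt(yw+dy,le,yw),10),(list(G+[0,0,.12]),RG,10),(list(G),RG,8)]
    q,m,e=gom(q0,wp); return m,e,a,q
import itertools
if __name__=="__main__":
    A=list(itertools.product((20,18),(.55,.62,.68),(-.3,-.15,0,.12),(-.4,0,.4,.8),(.1,.3)))
    with Pool() as P: o=P.map(run2,A)
    for t in sorted([t for t in o if t[1]<2e-3],key=lambda t:-t[0])[:10]: print(round(t[0],3),t[2],t[3].round(2))
E
python3 s2.py
```

```text
0.0 (20, 0.55, 0, -0.4, 0.1) [ 1.17  0.4  -0.96  2.26  0.93  0.44 -0.89]
0.0 (20, 0.55, 0, 0, 0.3) [ 0.04  0.25  0.32  2.34 -0.28  0.22  0.21]
0.0 (20, 0.55, 0.12, 0, 0.1) [ 0.18  0.24  0.15  2.33 -0.09  0.22  0.03]
0.0 (20, 0.55, 0.12, 0.8, 0.3) [-0.24  0.28  0.65  2.35 -0.67  0.26  0.59]
0.0 (20, 0.62, 0, -0.4, 0.3) [-0.09  0.26  0.46  2.35 -0.46  0.23  0.38]
0.0 (20, 0.62, 0.12, -0.4, 0.1) [ 1.29  0.47 -1.13  2.25  1.05  0.53 -0.99]
0.0 (20, 0.62, 0.12, -0.4, 0.3) [ 0.38  0.25 -0.06  2.32  0.14  0.23 -0.19]
0.0 (20, 0.68, 0, -0.4, 0.3) [-0.18  0.27  0.57  2.35 -0.58  0.25  0.5 ]
0.0 (20, 0.68, 0.12, -0.4, 0.1) [ 0.63  0.27 -0.34  2.3   0.42  0.26 -0.45]
0.0 (20, 0.68, 0.12, 0, 0.3) [ 0.26  0.24  0.07  2.33  0.    0.22 -0.06]
```

Run:
```python
from st import *
rows([([.47,-.17,.275],Rt(yw,.35,yw),8),([.55,.12,.30],Rt(yw,.1,yw),16)],-1)
```

```text
[[0.1,0,0,0.007,0.005,-0.01,-1],[0.1,0,0,0.007,0.005,-0.01,-1],[0.1,0,0,0.007,0.005,-0.01,-1],[0.1,0,0,0.007,0.005,-0.01,-1],[0.1,0,0.01,0.007,0.004,-0.011,-1],[0.1,0,0,0.007,0.004,-0.011,-1],[0.1,-0.01,0.01,0.007,0.004,-0.01,-1],[0.1,0,0,0.008,0.005,-0.011,-1]]
[[0.15,0,0,0.019,-0.001,-0.002,-1],[0.15,0,0,0.019,-0.002,-0.002,-1],[0.15,0,0,0.019,-0.002,-0.002,-1],[0.15,0,0,0.019,-0.002,-0.002,-1],[0.15,0,0,0.019,-0.002,-0.002,-1],[0.15,0,0,0.019,-0.001,-0.002,-1],[0.15,0,0,0.018,-0.002,-0.002,-1],[0.15,0,0,0.019,-0.002,-0.002,-1]]
[[0.15,0,0,0.018,-0.002,-0.002,-1],[0.15,0,0,0.019,-0.002,-0.002,-1],[0.15,0,0,0.018,-0.001,-0.002,-1],[0.15,0,0,0.019,-0.002,-0.002,-1],[0.15,0,0,0.018,-0.002,-0.002,-1],[0.14,0,0,0.019,-0.001,-0.002,-1],[0.15,0,0,0.018,-0.002,-0.002,-1],[0.14,0,0,0.019,-0.001,-0.002,-1]]
max 0.8999999999999999 0.019209372712298545 end [0.55040698 0.120257   0.30006462]
```

>>> apply_moves:
  moves:
    - [0.1,0,0,0.007,0.005,-0.01,-1]
    - [0.1,0,0,0.007,0.005,-0.01,-1]
    - [0.1,0,0,0.007,0.005,-0.01,-1]
    - [0.1,0,0,0.007,0.005,-0.01,-1]
    - [0.1,0,0,0.007,0.004,-0.011,-1]
    - [0.1,0,0,0.007,0.004,-0.011,-1]
    - [0.1,0,0,0.007,0.004,-0.01,-1]
    - [0.1,0,0,0.008,0.005,-0.011,-1]

```text
clock: 19.13
tcp_pos: [0.4698, -0.1697, 0.2754]
orientation: [2.35, 1.592, 0.277]
contact_force: [0.6, 0.3, -1.0]
grip_width: 0.0063
gripper_force: 61.5
```

>>> apply_moves:
  moves:
    - [0.15,0,0,0.019,-0.002,-0.002,-1]
    - [0.15,0,0,0.019,-0.002,-0.002,-1]
    - [0.15,0,0,0.019,-0.002,-0.002,-1]
    - [0.15,0,0,0.019,-0.002,-0.002,-1]
    - [0.15,0,0,0.019,-0.002,-0.002,-1]
    - [0.15,0,0,0.019,-0.002,-0.002,-1]
    - [0.15,0,0,0.019,-0.002,-0.002,-1]
    - [0.15,0,0,0.019,-0.002,-0.002,-1]

```text
clock: 19.8
tcp_pos: [0.5085, -0.02, 0.2854]
orientation: [2.442, 1.656, 0.185]
contact_force: [0.3, 0.3, -1.9]
grip_width: 0.0062
gripper_force: 61.5
```

>>> apply_moves:
  moves:
    - [0.15,0,0,0.019,-0.002,-0.002,-1]
    - [0.15,0,0,0.019,-0.002,-0.002,-1]
    - [0.15,0,0,0.019,-0.002,-0.002,-1]
    - [0.15,0,0,0.019,-0.002,-0.002,-1]
    - [0.15,0,0,0.019,-0.002,-0.002,-1]
    - [0.15,0,0,0.019,-0.002,-0.002,-1]
    - [0.15,0,0,0.018,-0.002,-0.002,-1]
    - [0.15,0,0,0.018,-0.002,-0.002,-1]

```text
clock: 20.47
tcp_pos: [0.5473, 0.1266, 0.2967]
orientation: [2.531, 1.718, 0.08]
contact_force: [-0.2, -0.3, -1.8]
grip_width: 0.0059
gripper_force: 61.5
```

Run:
```python
from search import *
from plan import now
now()
for deg in (25,22,20,18):
  G,RG=goal(deg)
  for mid in ([],[([.55,0,.28],Rt(yw,.15,yw),8)],[([.6,-.2,.28],Rt(yw,.15,yw),8)]):
    wp=[(fk(q0,pr)[0].tolist(),Rt(yw,.1,yw),2)]+mid+[(list(G+[0,0,.12]),RG,12),(list(G),RG,8)]
    q,m,e=gom(q0,wp); print(deg,len(mid),round(m,3),round(e,4),q.round(2))
```

```text
20.4667 [0.5473 0.1266 0.2967] z [ 0.089 -0.038 -0.995] y [ 0.925 -0.367  0.097] [-0.2 -0.3 -1.8] 0.0059 61.5 [-1.26  0.31  1.11  1.86 -0.26  1.07 -0.44]
25 0 0.0 0.1473 [-1.53 -0.34  1.46  2.44  1.28  0.35 -1.2 ]
25 1 0.0 0.2515 [-1.63 -0.13  1.46  2.44  0.82  0.17 -0.77]
25 1 0.0 0.5514 [ 2.96  2.1  -1.41  2.44 -1.37  0.17  1.  ]
22 0 0.0 0.199 [-1.58 -0.27  1.46  2.44  0.96  0.31 -0.87]
22 1 0.0 0.2544 [-1.64 -0.18  1.46  2.44  0.72  0.22 -0.64]
22 1 0.0 0.0009 [-0.08  0.25  0.45  2.38 -0.54  0.17  0.47]
20 0 0.0 0.1774 [-1.57 -0.33  1.46  2.43  0.94  0.41 -0.85]
20 1 0.0 0.0689 [-1.21 -0.14  1.46  2.44  0.54  0.25 -0.55]
20 1 0.0 0.0009 [-0.32  0.3   0.74  2.36 -0.78  0.28  0.7 ]
18 0 0.0 0.1978 [-1.6  -0.31  1.46  2.41  0.8   0.42 -0.71]
18 1 0.0 0.0008 [-0.35  0.33  0.79  2.32 -0.74  0.35  0.66]
18 1 0.117 0.0008 [-0.33  0.32  0.77  2.32 -0.71  0.34  0.64]
```

```bash
cat > s3.py <<'E'
from search import *
from plan import now
def run3(seed):
    r=np.random.default_rng(seed); deg=[22,20,18][seed%3]; G,RG=goal(deg)
    wp=[(fk(q0,pr)[0].tolist(),fk(q0,pr)[1],1)]; A=[]
    for i in range(r.integers(1,3)):
        a=(r.uniform(.55,.72),r.uniform(-.3,.3),r.uniform(.26,.34),r.uniform(-1,1),r.uniform(.05,.35)); a=tuple(np.round(a,2)); A.append(a)
        wp.append(([a[0],a[1],a[2]],Rt(yw+a[3],a[4],yw+a[3]*0),14))
    wp+=[(list(G+[0,0,.12]),RG,12),(list(G),RG,8)]
    q,m,e=gom(q0,wp); return m,e,deg,q,A
if __name__=="__main__":
    with Pool() as P: o=P.map(run3,range(600))
    for deg in (22,20,18):
        for m,e,d,q,A in sorted([t for t in o if t[2]==deg and t[1]<2e-3],key=lambda t:-t[0])[:5]: print(d,round(m,3),q.round(2),A)
E
python3 s3.py
```

```text
22 0.053 [-0.3   0.29  0.7   2.39 -0.88  0.23  0.8 ] [(np.float64(0.72), np.float64(0.26), np.float64(0.26), np.float64(0.73), np.float64(0.32)), (np.float64(0.55), np.float64(-0.09), np.float64(0.27), np.float64(0.57), np.float64(0.22))]
22 0.052 [-0.29  0.28  0.69  2.39 -0.87  0.22  0.78] [(np.float64(0.62), np.float64(-0.24), np.float64(0.31), np.float64(0.57), np.float64(0.31))]
22 0.051 [-0.29  0.28  0.69  2.39 -0.86  0.22  0.78] [(np.float64(0.61), np.float64(-0.08), np.float64(0.29), np.float64(0.97), np.float64(0.24))]
22 0.047 [-0.28  0.28  0.67  2.39 -0.84  0.22  0.76] [(np.float64(0.64), np.float64(-0.22), np.float64(0.28), np.float64(0.16), np.float64(0.29)), (np.float64(0.58), np.float64(-0.16), np.float64(0.34), np.float64(0.33), np.float64(0.28))]
22 0.047 [-0.27  0.28  0.67  2.39 -0.84  0.22  0.76] [(np.float64(0.63), np.float64(-0.23), np.float64(0.32), np.float64(0.95), np.float64(0.07))]
20 0.087 [-0.23  0.28  0.62  2.35 -0.65  0.26  0.57] [(np.float64(0.7), np.float64(0.19), np.float64(0.28), np.float64(-0.85), np.float64(0.33)), (np.float64(0.65), np.float64(-0.3
[... 1508 characters left out ...]
1  0.7   2.32 -0.64  0.33  0.57] [(np.float64(0.65), np.float64(-0.13), np.float64(0.34), np.float64(-0.33), np.float64(0.2)), (np.float64(0.57), np.float64(-0.07), np.float64(0.28), np.float64(0.96), np.float64(0.06))]
18 0.118 [-0.29  0.31  0.71  2.32 -0.65  0.33  0.58] [(np.float64(0.64), np.float64(-0.13), np.float64(0.3), np.float64(-0.32), np.float64(0.24)), (np.float64(0.69), np.float64(-0.17), np.float64(0.33), np.float64(0.89), np.float64(0.33))]
18 0.118 [-0.29  0.31  0.71  2.32 -0.65  0.33  0.58] [(np.float64(0.67), np.float64(-0.17), np.float64(0.27), np.float64(-0.25), np.float64(0.28)), (np.float64(0.67), np.float64(-0.05), np.float64(0.31), np.float64(0.65), np.float64(0.07))]
```

Run:
```python
from st import *
rows([([.62,-.24,.31],Rt(yw+.57,.31,yw),16)],-1)
```

```text
[[-0.12,-0.04,-0.34,-0.02,0.013,0,-1],[-0.12,-0.04,-0.34,-0.02,0.012,0.001,-1],[-0.12,-0.03,-0.34,-0.02,0.011,0.001,-1],[-0.12,-0.04,-0.34,-0.021,0.011,0.001,-1],[-0.13,-0.04,-0.34,-0.021,0.01,0.001,-1],[-0.13,-0.03,-0.33,-0.022,0.009,0.002,-1],[-0.12,-0.03,-0.34,-0.022,0.008,0.002,-1],[-0.12,-0.04,-0.33,-0.022,0.007,0.002,-1]]
[[-0.13,-0.04,-0.34,-0.022,0.007,0.002,-1],[-0.13,-0.03,-0.33,-0.023,0.006,0.002,-1],[-0.12,-0.04,-0.34,-0.023,0.005,0.002,-1],[-0.13,-0.03,-0.33,-0.023,0.004,0.003,-1],[-0.12,-0.04,-0.34,-0.023,0.003,0.003,-1],[-0.13,-0.03,-0.33,-0.023,0.002,0.003,-1],[-0.12,-0.04,-0.34,-0.023,0.002,0.003,-1],[-0.13,-0.03,-0.33,-0.022,0.001,0.002,-1]]
max 2.04 0.023853720883753128 end [ 0.62038226 -0.23971383  0.31033001]
```

>>> apply_moves:
  moves:
    - [-0.12,-0.04,-0.34,-0.02,0.013,0,-1]
    - [-0.12,-0.04,-0.34,-0.02,0.012,0.001,-1]
    - [-0.12,-0.03,-0.34,-0.02,0.011,0.001,-1]
    - [-0.12,-0.04,-0.34,-0.021,0.011,0.001,-1]
    - [-0.13,-0.04,-0.34,-0.021,0.01,0.001,-1]
    - [-0.13,-0.03,-0.33,-0.022,0.009,0.002,-1]
    - [-0.12,-0.03,-0.34,-0.022,0.008,0.002,-1]
    - [-0.12,-0.04,-0.33,-0.022,0.007,0.002,-1]

```text
clock: 21.13
tcp_pos: [0.5836, -0.0598, 0.3035]
orientation: [2.181, 1.984, 0.109]
contact_force: [-0.4, -0.3, -1.9]
grip_width: 0.006
gripper_force: 61.5
```

>>> apply_moves:
  moves:
    - [-0.13,-0.04,-0.34,-0.022,0.007,0.002,-1]
    - [-0.13,-0.03,-0.33,-0.023,0.006,0.002,-1]
    - [-0.12,-0.04,-0.34,-0.023,0.005,0.002,-1]
    - [-0.13,-0.03,-0.33,-0.023,0.004,0.003,-1]
    - [-0.12,-0.04,-0.34,-0.023,0.003,0.003,-1]
    - [-0.13,-0.03,-0.33,-0.023,0.002,0.003,-1]
    - [-0.12,-0.04,-0.34,-0.023,0.002,0.003,-1]
    - [-0.13,-0.03,-0.33,-0.022,0.001,0.002,-1]

```text
clock: 21.8
tcp_pos: [0.6198, -0.2427, 0.3102]
orientation: [1.811, 2.19, 0.136]
contact_force: [0.4, 0.2, -0.5]
grip_width: 0.006
gripper_force: 61.5
```

```bash
cat > chk.py <<'E'
from search import *
from plan import now,rows
now()
for deg in (25,22,20,18):
  G,RG=goal(deg)
  for hgt in (.12,.07):
    wp=[(fk(q0,pr)[0].tolist(),fk(q0,pr)[1],1),(list(G+[0,0,hgt]),RG,12),(list(G),RG,8)]
    q,m,e=gom(q0,wp); print(deg,hgt,round(m,3),round(e,4),q.round(2))
E
python3 chk.py
```

```text
21.8 [ 0.6198 -0.2427  0.3102] z [ 0.284 -0.114 -0.952] y [0.945 0.203 0.258] [ 0.4  0.2 -0.5] 0.006 61.5 [-0.45  0.32  0.91  1.79 -0.34  0.86  0.77]
25 0.12 0.0 0.0033 [-0.29  0.27  0.68  2.43 -1.2   0.17  1.11]
25 0.07 0.0 0.0214 [-0.11  0.24  0.46  2.43 -0.91  0.17  0.82]
22 0.12 0.053 0.0012 [-0.29  0.28  0.7   2.39 -0.87  0.22  0.79]
22 0.07 0.036 0.0004 [-0.24  0.27  0.63  2.39 -0.79  0.21  0.71]
20 0.12 0.081 0.0009 [-0.3   0.3   0.72  2.36 -0.75  0.28  0.67]
20 0.07 0.085 0.0003 [-0.29  0.29  0.7   2.35 -0.74  0.27  0.66]
18 0.12 0.117 0.0008 [-0.33  0.32  0.76  2.32 -0.71  0.34  0.63]
18 0.07 0.117 0.0003 [-0.32  0.32  0.76  2.32 -0.7   0.34  0.63]
```

```bash
cat > goal2.py <<'E'
from st import *
l=np.radians(20); RG=Rt(yw,l,yw); ug=np.array([-np.sin(l),0,np.cos(l)]); ng=np.array([np.cos(l),0,np.sin(l)])
G=sp+ZS@(np.array([-.0140,-.0035,.0072])+ug*.1107-ng*.0009)
E
python3 - <<'E'
from goal2 import *
print(G); rows([(G+[0,0,.09],RG,14)],-1)
E
```

```text
[ 0.45278702 -0.22829963  0.11091615]
[[-0.03,-0.01,0.39,0.004,-0.013,0.004,-1],[-0.02,-0.01,0.39,0.004,-0.013,0.004,-1],[-0.02,-0.01,0.39,0.003,-0.013,0.004,-1],[-0.03,-0.01,0.39,0.003,-0.014,0.004,-1],[-0.02,-0.01,0.39,0.002,-0.014,0.004,-1],[-0.03,-0.01,0.39,0.001,-0.014,0.004,-1],[-0.02,-0.01,0.39,0.001,-0.014,0.004,-1],[-0.02,0,0.39,0,-0.014,0.003,-1]]
[[-0.03,-0.01,0.39,0,-0.014,0.004,-1],[-0.03,0,0.39,-0.001,-0.014,0.003,-1],[-0.02,-0.01,0.39,-0.001,-0.014,0.003,-1],[-0.03,0,0.39,-0.002,-0.013,0.004,-1],[-0.02,-0.01,0.39,-0.002,-0.013,0.003,-1],[-0.03,0,0.38,-0.002,-0.014,0.004,-1],[0,0,0,0,0,0,-1],[0,0,0,0,0,0,-1]]
max 2.34 0.014866068747318507 end [ 0.45283206 -0.22783523  0.20040215]
```

>>> apply_moves:
  moves:
    - [-0.03,-0.01,0.39,0.004,-0.013,0.004,-1]
    - [-0.02,-0.01,0.39,0.004,-0.013,0.004,-1]
    - [-0.02,-0.01,0.39,0.003,-0.013,0.004,-1]
    - [-0.03,-0.01,0.39,0.003,-0.014,0.004,-1]
    - [-0.02,-0.01,0.39,0.002,-0.014,0.004,-1]
    - [-0.03,-0.01,0.39,0.001,-0.014,0.004,-1]
    - [-0.02,-0.01,0.39,0.001,-0.014,0.004,-1]
    - [-0.02,0,0.39,0,-0.014,0.003,-1]

```text
clock: 22.47
tcp_pos: [0.5227, -0.2338, 0.2472]
orientation: [2.144, 1.86, 0.218]
contact_force: [1.0, -0.1, -1.4]
grip_width: 0.006
gripper_force: 61.5
```

>>> apply_moves:
  moves:
    - [-0.03,-0.01,0.39,0,-0.014,0.004,-1]
    - [-0.03,0,0.39,-0.001,-0.014,0.003,-1]
    - [-0.02,-0.01,0.39,-0.001,-0.014,0.003,-1]
    - [-0.03,0,0.39,-0.002,-0.013,0.004,-1]
    - [-0.02,-0.01,0.39,-0.002,-0.013,0.003,-1]
    - [-0.03,0,0.38,-0.002,-0.014,0.004,-1]
    - [0,0,0,0,0,0,-1]
    - [0,0,0,0,0,0,-1]

```text
clock: 23.13
tcp_pos: [0.4521, -0.2264, 0.2017]
orientation: [2.353, 1.588, 0.28]
contact_force: [0.5, -0.3, -1.6]
grip_width: 0.0062
gripper_force: 61.5
```

```bash
sed -i 's/slab(0,0,L,7,150,100)/slab(0,0,LEAN,7,150,100)/; s/^def heldfit/LEAN=np.radians(20)\ndef heldfit/; s/org=b+ZS@(ns\*.0035)/org=b+ZS@(np.array([np.cos(LEAN),0,np.sin(LEAN)])*.0035)/' held.py; python3 chk.py | tail -5
python3 - <<'E'
from held import *
from goal2 import *
now(); rows([(G+[0,0,.06],RG,3),(G+[0,0,.01],RG,5)],-1); heldfit(None)
E
```

```text
22 0.07 0.034 0.0004 [-0.23  0.27  0.62  2.38 -0.78  0.2   0.7 ]
20 0.12 0.065 0.001 [-0.3   0.3   0.71  2.36 -0.75  0.28  0.67]
20 0.07 0.086 0.0003 [-0.28  0.29  0.7   2.35 -0.73  0.27  0.65]
18 0.12 0.117 0.0008 [-0.33  0.32  0.77  2.32 -0.71  0.34  0.64]
18 0.07 0.118 0.0003 [-0.32  0.32  0.75  2.32 -0.69  0.34  0.62]
23.1333 [ 0.4521 -0.2264  0.2017] z [ 0.318 -0.128 -0.94 ] y [ 0.871 -0.352  0.342] [ 0.5 -0.3 -1.6] 0.0062 61.5 [-0.76  0.09  1.19  2.28 -0.21  0.48  0.2 ]
[[0,0,0,0,-0.003,0.01,-1],[0,0,0,-0.001,-0.003,0.01,-1],[0,0,0,0,-0.003,0.009,-1],[0,0,0,0,-0.003,0.009,-1],[0,0,0,0,-0.004,0.01,-1],[0,0,0,0,-0.003,0.009,-1],[0,0,0,0,-0.004,0.01,-1],[0,0,0,0,-0.003,0.009,-1]]
max 0.0 0.010770329614269008 end [ 0.45315932 -0.22795901  0.12141074]
side 0.9 [365. 351.  25.  46.] expect [368. 342.]
top 0.62 [502. 277.  42.  36.] expect [508. 277.]
yaw -0.4154442314116234 cost 0.17350476493428746 origin in tool (x,y,z) [0.0024 0.0019 0.1056]
```

>>> apply_moves:
  moves:
    - [0,0,0,0,-0.003,0.01,-1]
    - [0,0,0,-0.001,-0.003,0.01,-1]
    - [0,0,0,0,-0.003,0.009,-1]
    - [0,0,0,0,-0.003,0.009,-1]
    - [0,0,0,0,-0.003,0.009,-1]
    - [0,0,0,0,0,0,-1]
    - [0,0,0,0,0,0,-1]
    - [0,0,0,0,0,0,-1]

```text
clock: 24.0
tcp_pos: [0.4539, -0.2289, 0.1533]
orientation: [2.354, 1.585, 0.281]
contact_force: [0.3, -0.1, -1.9]
grip_width: 0.0066
gripper_force: 61.5
```

Run:
```python
from goal2 import *
now(); rows([(G+[0,0,.01],RG,5)],-1)
```

```text
24.0 [ 0.4539 -0.2289  0.1533] z [ 0.319 -0.129 -0.939] y [ 0.87  -0.353  0.344] [ 0.3 -0.1 -1.9] 0.0066 61.5 [-0.47  0.22  0.92  2.32 -0.53  0.37  0.49]
[[0,0,0,0,-0.002,0.006,-1],[0,0,0,0,-0.003,0.006,-1],[0,0,0,0,-0.002,0.006,-1],[0,0,0,0,-0.003,0.006,-1],[0,0,0,0,-0.002,0.006,-1],[0,0,0,0,0,0,-1],[0,0,0,0,0,0,-1],[0,0,0,0,0,0,-1]]
max 0.0 0.00670820393249937 end [ 0.45302574 -0.22851365  0.12099011]
```

As predicted, the joints are relaxing (j3 is down to 0.92). Continuing down.

>>> apply_moves:
  moves:
    - [0,0,0,0,-0.003,0.006,-1]
    - [0,0,0,0,-0.003,0.006,-1]
    - [0,0,0,0,-0.002,0.006,-1]
    - [0,0,0,0,-0.003,0.006,-1]
    - [0,0,0,0,-0.002,0.006,-1]
    - [0,0,0,0,0,0,-1]
    - [0,0,0,0,0,0,-1]
    - [0,0,0,0,0,0,-1]

```text
clock: 24.67
tcp_pos: [0.4521, -0.2278, 0.1208]
orientation: [2.353, 1.585, 0.282]
contact_force: [0.0, -0.1, -2.0]
grip_width: 0.0062
gripper_force: 61.5
```

Run:
```python
from held import *
from goal2 import *
now(); print(ZS.T@(telemetry.get_obs()["tcp_pos"]-G)); rows([(G,RG,5)],-1); heldfit(None)
cv2.imwrite("pics/low.png",np.hstack([cv2.resize(grab_frame(n)[y:y+120,x:x+160],(400,300),interpolation=cv2.INTER_CUBIC) for n,x,y in(("side",300,300),("top",420,200))]))
```

```text
24.6667 [ 0.4521 -0.2278  0.1208] z [ 0.319 -0.129 -0.939] y [ 0.87  -0.353  0.344] [ 0.  -0.1 -2. ] 0.0062 61.5 [-0.3   0.28  0.74  2.35 -0.69  0.3   0.63]
[-0.00079992  0.00018859  0.00986244]
[[0,0,0,0,-0.001,0.002,-1],[0,0,0,0,0,0.002,-1],[0,0,0,0,-0.001,0.002,-1],[0,0,0,0,0,0.002,-1],[0,0,0,0,-0.001,0.002,-1],[0,0,0,0,0,0,-1],[0,0,0,0,0,0,-1],[0,0,0,0,0,0,-1]]
max 0.0 0.0022360679774997894 end [ 0.4526952  -0.22805266  0.11035688]
side 0.9 [364. 366.  23.  43.] expect [367. 359.]
top 0.88 [488. 277.  42.  32.] expect [494. 278.]
yaw -0.3827949647843538 cost 0.1003716410883436 origin in tool (x,y,z) [ 0.001  -0.0003  0.116 ]
```

View pics/low.png

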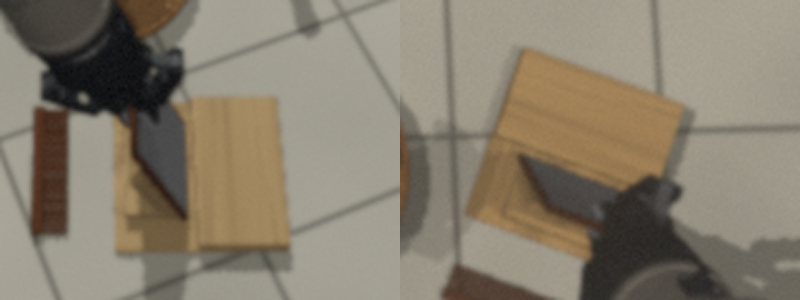

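The crops show the mirror's lower edge above the groove, just behind the block's front step (side crop (186,216)). Lowering to contact.

>>> apply_moves:
  moves:
    - [0,0,0,0,-0.001,0.002,-1]
    - [0,0,0,0,0,0.002,-1]
    - [0,0,0,0,-0.001,0.002,-1]
    - [0,0,0,0,0,0.001,-1]
    - [0,0,0,0,0,0,-1]
    - [0,0,0,0,0,0,-1]
    - [0,0,0,0,0,0,-1]
    - [0,0,0,0,0,0,-1]

```text
clock: 25.63
tcp_pos: [0.4535, -0.2285, 0.1152]
orientation: [2.354, 1.582, 0.288]
contact_force: [-17.6, 10.5, 46.1]
grip_width: 0.0066
gripper_force: 70.1
```

>>> apply_moves:
  moves:
    - [0,0,0,0,0,-0.001,-1]
    - [0,0,0,0,0,-0.001,-1]
    - [0,0,0,0,0,0,-1]
    - [0,0,0,0,0,0,-1]
    - [0,0,0,0,0,0,-1]
    - [0,0,0,0,0,0,-1]
    - [0,0,0,0,0,0,-1]
    - [0,0,0,0,0,0,-1]
  grip_force: 30

```text
clock: 26.3
tcp_pos: [0.4522, -0.2281, 0.1153]
orientation: [2.354, 1.584, 0.283]
contact_force: [-4.8, 2.0, 13.0]
grip_width: 0.0064
gripper_force: 64.4
```

Run:
```python
from held import *
from goal2 import *
now(); print(ZS.T@(telemetry.get_obs()["tcp_pos"]-sp)); d=heldfit(None)
o=telemetry.get_obs(); print("origin in stand",ZS.T@(o["tcp_pos"]+Ro.from_rotvec(o["orientation"]).apply(d)-sp), "force stand",ZS.T@o["contact_force"])
```

```text
26.3 [ 0.4522 -0.2281  0.1153] z [ 0.32  -0.129 -0.939] y [ 0.87  -0.354  0.344] [-4.8  2.  13. ] 0.0064 64.4 [-0.27  0.29  0.71  2.35 -0.71  0.28  0.66]
[-0.05337269 -0.00350362  0.11530213]
side 0.65 [216. 235.  32.  33.] expect [367. 360.]
top 0.61 [486. 278.  35.  27.] expect [494. 278.]
yaw -0.32773473456734104 cost 1.0751787104801733 origin in tool (x,y,z) [ 0.029   0.0253 -0.0129]
origin in stand [-0.03395968  0.02544206  0.13611902] force stand [-4.15661892  1.3601795  12.38114611]
```

>>> apply_moves:
  moves:
    - [0,0,0,0,0,0,-0.8]
    - [0,0,0,0,0,0,-0.7]
    - [0,0,0,0,0,0,-0.6]
    - [0,0,0,0,0,0,-0.45]
    - [0,0,0,0,0,0,-0.3]
    - [0,0,0,0,0,0,-0.1]
    - [0,0,0,0,0,0,0.1]
    - [0,0,0,0,0,0,0.3]

```text
clock: 27.17
tcp_pos: [0.4514, -0.2276, 0.1147]
orientation: [2.354, 1.585, 0.281]
contact_force: [-0.3, -0.3, -0.4]
grip_width: 0.0551
gripper_force: 0.0
```

Run:
```python
from held import *
now()
cv2.imwrite("pics/rel.png",np.hstack([cv2.resize(grab_frame(n)[y:y+120,x:x+160],(400,300),interpolation=cv2.INTER_CUBIC) for n,x,y in(("side",300,300),("top",420,200))]))
```

```text
27.1667 [ 0.4514 -0.2276  0.1147] z [ 0.318 -0.128 -0.939] y [ 0.87  -0.353  0.343] [-0.3 -0.3 -0.4] 0.0551 0.0 [-0.27  0.29  0.71  2.35 -0.71  0.28  0.66]
```

View pics/rel.png

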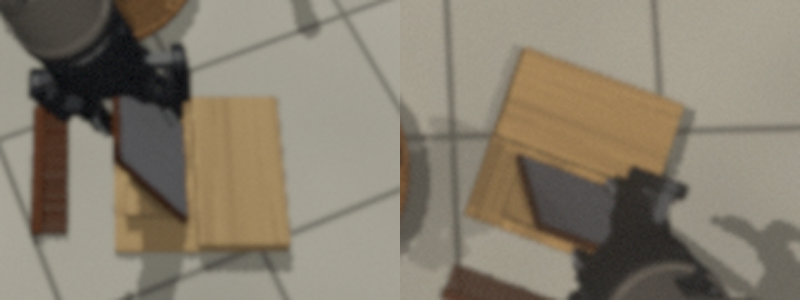

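Both crops show the mirror leaning back on the backrest with its foot in the groove, and the fingers are clear of it. Withdrawing along the tool axis, then up.

>>> apply_moves:
  moves:
    - [0,0,0,0,0,-0.004,0.3]
    - [0,0,0,0,0,-0.008,0.3]
    - [0,0,0,0,0,-0.01,0.3]
    - [0,0,0,0,0,-0.01,0.3]
    - [0,0,0,0,0,-0.01,0.3]
    - [0,0,0,0,0,-0.01,0.3]
    - [0,0,0,0,0,-0.01,0.3]
    - [0,0,0,0,0,0,0.3]

```text
clock: 27.93
tcp_pos: [0.4321, -0.2191, 0.1739]
orientation: [2.353, 1.586, 0.284]
contact_force: [0.6, -0.7, -0.1]
grip_width: 0.0556
gripper_force: 0.0
```

Run:
```python
from st import *
now(); o=telemetry.get_obs(); rows([(o["tcp_pos"]+[0.0,0,.08],Ro.from_rotvec(o["orientation"]),8)],.3)
```

```text
27.9333 [ 0.4321 -0.2191  0.1739] z [ 0.32  -0.127 -0.939] y [ 0.87  -0.353  0.344] [ 0.6 -0.7 -0.1] 0.0556 0.0 [-0.71  0.12  1.15  2.36 -0.31  0.4   0.3 ]
[[0,0,0,0,0.003,-0.009,0.3],[0,0,0,0,0.004,-0.009,0.3],[0,0,0,0,0.003,-0.01,0.3],[0,0,0,0,0.004,-0.009,0.3],[0,0,0,0,0.003,-0.01,0.3],[0,0,0,0,0.004,-0.009,0.3],[0,0,0,0,0.003,-0.01,0.3],[0,0,0,0,0.004,-0.009,0.3]]
max 0.0 0.01044030650891055 end [ 0.43245535 -0.2194722   0.25399192]
```

>>> apply_moves:
  moves:
    - [0,0,0,0,0.003,-0.01,0.3]
    - [0,0,0,0,0.003,-0.01,0.3]
    - [0,0,0,0,0.003,-0.01,0.3]
    - [0,0,0,0,0.007,-0.01,0.3]
    - [0,0,0,0.012,0.012,-0.008,0.3]
    - [0,0,0,0.015,0.012,-0.006,0.3]
    - [0,0,0,0.015,0.012,-0.006,0.3]
    - [0,0,0,0,0,0,0.3]

```text
clock: 28.6
tcp_pos: [0.4769, -0.1879, 0.2443]
orientation: [2.351, 1.593, 0.287]
contact_force: [1.9, 0.3, 0.9]
grip_width: 0.0556
gripper_force: 0.0
```

>>> apply_moves:
  moves:
    - [0,0,0,0.02,0.01,0,0.3]
    - [0,0,0,0.02,0.01,0,0.3]
    - [0,0,0,0.02,0.01,0,0.3]
    - [0,0,0,0.02,0.01,0,0.3]
    - [0,0,0,0.02,0.01,0,0.3]
    - [0,0,0,0.02,0.01,0,0.3]
    - [0,0,0,0,0,0,0.3]
    - [0,0,0,0,0,0,0.3]

```text
clock: 29.27
tcp_pos: [0.5704, -0.0996, 0.262]
orientation: [2.356, 1.592, 0.279]
contact_force: [-0.2, -1.9, 0.5]
grip_width: 0.0555
gripper_force: 0.0
```

Run:
```python
from st import *
from h import *
now()
mk={};cm={};I=[]
for n,e in (("side",(352,365)),("top",(486,277))):
    I.append(grab_frame(n)); d=min(silhouettes("mirror",n),key=lambda d:np.hypot(*(np.array(d["extent"][:2])-e))); mk[n]=d["mask"].astype(float); print(n,d["p"],np.round(d["extent"]))
    for d in silhouettes("canister",n)[:2]: print("can",n,d["p"],np.round(d["extent"]))
    cm[n]=silhouettes("canister",n)[0]["mask"].astype(float)
b=sp+ZS@[-.02,0,.006]
best=[]
for deg in (18,22,25,28):
    q,f=fit([slab(0,0,np.radians(deg),7,150,100)],mk,[b[0],b[1],yw,b[2]])
    a=np.radians(deg); print(deg,round(f,3),"yaw",q[2].round(3),"origin in groove mm",((ZS.T@(np.array([q[0],q[1],q[3]])-sp)+[.0035*np.cos(a),0,.0035*np.sin(a)]-g)*1000).round(1))
print("can",fit([cyl(31,31,0,95)],cm,[.54,.025,0,.006]))
cv2.imwrite("pics/end.png",np.hstack([cv2.resize(i[y:y+210,x:x+280],(400,300),interpolation=cv2.INTER_CUBIC) for i,x,y in((I[0],220,210),(I[1],300,170))]))
```

```text
29.2667 [ 0.5704 -0.0996  0.262 ] z [ 0.314 -0.125 -0.941] y [ 0.873 -0.351  0.338] [-0.2 -1.9  0.5] 0.0555 0.0 [-0.93  0.19  1.07  2.06 -0.11  0.66 -0.21]
side 0.92 [360. 358.  27.  63.]
can side 0.83 [353. 265.  24.  39.]
can side 0.22 [320. 367.  17.  54.]
top 0.53 [375. 269. 102. 102.]
can top 0.82 [370. 248.  35.  38.]
can top 0.44 [244. 253.  61.  32.]
18 1.48 yaw -0.399 origin in groove mm [-16.3   0.7   5.6]
22 1.335 yaw -0.362 origin in groove mm [-5.4 -2.   3.4]
25 1.238 yaw -0.365 origin in groove mm [ 0.1  1.2 -4.2]
28 1.342 yaw -0.395 origin in groove mm [ 3.4  0.3 -2. ]
can (array([ 0.54169576,  0.02577201, -0.01137291,  0.00392247]), np.float64(0.1546959241003944))
```

View pics/end.png

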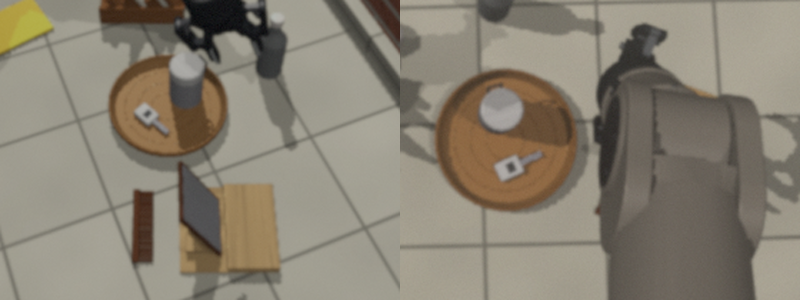

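The mirror leans in the groove, centred: the side-view fit at 25° puts it within 5 mm of the ideal point. That fit rests on the side view only, because the arm hides the mirror from the top camera. The canister stands in the tray at (0.542, 0.026), clear of the key, and the gripper touches nothing.

```bash
python3 -c "
from bench import order
print(order.hand_in())"
```

```text
the job is handed in; nothing more can be done
None
```

I handed the job in at about 29 s of the 64 s allowed: the canister stands upright on the tray clear of the key, and the mirror leans centred in the stand's groove, face outward; no verdict came back, and the mirror's final pose was checked from the side camera only.

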